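Lock the panel in the jig and hold the UV torch over the glued jewel

TASK

Slide the jig's stop up by its red knob until the stained-glass panel is nipped square against the fence, and turn the knob clockwise until it is tight and the stop is locked. Then take the UV torch out of its stand, carry it over the rack of glass and finish still holding it upright with the lens centred about a centimetre above the freshly glued red jewel, so that the glue can be cured: keep hold of it there and do not put it down. Never let the torch touch the jewel or the panel, do not shift the jewel on its seat, do not bump the glass rack, and leave everything else on the bench where it is.

Things in the scene. Friction and masses are not known exactly. Their poses are not given: they have to be found in the camera images.
- jig: assembly jig, fixed to the bench: plywood board 280 x 200 x 12 mm, its +x points from the sliding stop to the fence, z up. Origin on the bench surface; the board reaches from x = -150 to +130 mm and y = -100 to +100 mm. Aluminium fence 170 mm wide, inner face at x = +100 mm, top 34 mm above the bench
- stop (a joint): travel of the jig's sliding stop along the jig's +x, in m, 0 to 0.060, 0 furthest from the fence. The stop's face stands at jig x = -75 mm + travel; with the panel nipped against the fence the travel is 0.045. Slides with about 2 N while the knob is loose; pushing the panel along the board takes 2 to 4 N more. With the knob tight the stop holds against 10 N and more
- stop_face (a point): centre of the stop's cork-lined front face, which looks to jig +x; bar 140 mm wide, top 27 mm above the bench
- knob (a joint): angle of the stop's clamp knob in rad, growing clockwise seen from above: 0 loose (bar along the jig's x), 1.5 end stop (bar about crosswise). An eccentric under it starts to bite at about 0.9; tight from 1.15 on. It rides on the stop and stays where it is left. Takes up to about 0.25 N m
- knob_grip (a point): grip point on the knob's axis, 57 mm above the bench; x along the bar, z up. Red T-bar 46 mm long, 14 mm wide, from 33 mm to 64 mm above the bench, on a black round skirt 36 mm across whose top is 33 mm above the bench; the knob's axis lies 43 mm behind the stop's face, and it moves with the stop
- panel: leaded stained-glass panel lying loose on the jig's board between stop and fence: 130 mm (x) x 150 mm (y) x 6 mm, green, yellow and blue fields; 0.3 kg. Origin at the centre of its underside, axes nearly the jig's; it starts 4 to 12 mm short of the fence
- panel_seat (a point): the round pale seat on the panel's top face where the jewel is glued
- jewel: red faceted glass jewel 30 mm across, 9 mm high, lying on the panel's round seat in wet glue, which does not hold it yet (14 g, moves at a touch). Origin at the centre of its underside
- jewel_top (a point): centre of the jewel's flat top, 27 mm above the bench
- torch: UV hand torch, black with violet rings, standing lens down in its stand: 112 mm long, about 0.13 kg; head 30 mm in diameter for the first 30 mm, then a barrel 25 mm in diameter from 38 to 108 mm. Origin at the centre of the lens (the lower end), z along the torch to its tail
- torch_grip (a point): point on the torch's axis 80 mm above its lens, on the barrel, good to pinch
- stand: torch stand, fixed: white cup 56 mm across and 45 mm high with a bore of 36 mm and its floor 8 mm above the bench, on a dark foot 84 mm across and 6 mm high. Origin on the bench surface under its centre
- rack: wooden rack with five upright coloured glass sheets, fixed, between the stand and the jig: 250 mm long (its x), 70 mm wide, 150 mm high. Origin on the bench surface under its centre
- spool: bystander: solder spool 56 mm across, 48 mm high, origin under its centre
- flux: bystander: white flux bottle with green cap 52 mm across, 120 mm high, origin under its centre
- jar: bystander: white jar with red lid 64 mm across, 60 mm high, origin under its centre
- foil: bystander: roll of copper foil lying flat, 80 mm across, 12 mm high, origin under its centre
- cap: bystander: brass lamp cap 76 mm across, 28 mm high, origin under its centre
- pliers: bystander: red-handled pliers 175 mm long, 14 mm high, lying along their x, origin near the middle
- cutter: bystander: brass glass cutter 140 mm long, 12 mm high, lying along its x, origin near the middle

How it is judged:
On the way, in this order (a step that is already met when the one before it is completed fails the run):
1. the panel is nipped between stop and fence, and the knob is tight (value of joint knob above 1.15 rad and value of joint stop above 0.0425 m and x of panel in the frame of jig above 0.032 m), for 0.2 s.
2. the torch is lifted clear of its stand (z of torch in the frame of stand above 0.055 m), for 0.1 s.
At the end, for the whole second after the job is handed in: Knob 1.15 rad or more, stop travel over 42.5 mm, panel within 3 mm of the fence; torch in the fingers only, still, within 0.12 rad of upright, lens 4 to 18 mm above the jewel and within 6 mm of its centre; arm off panel and jewel, jewel within 4 mm of its seat (all of step 1 and horizontal distance between torch and jewel_top below 0.006 m and z of torch in the frame of jewel_top between 0.004 and 0.018 m and angle between torch's own z axis and vertical below 0.12 rad and linear speed of torch below 0.02 m/s and contact force between the fingers and torch above 1 N and contact force between each of torch, the arm and jewel below 0.05 N and contact force between each of torch, the arm and panel below 0.05 N and contact force between torch and jig below 0.05 N and contact force between torch and stand below 0.05 N and contact force between torch and rack below 0.05 N and distance between jewel and panel_seat below 0.004 m); the arm keeps its last pose, push and grip.
It fails at once if the torch touches the jewel or the panel (contact force between torch and jewel above 0.2 N or contact force between torch and panel above 0.2 N).
It fails at once if the jewel is shifted on its seat by more than 5 mm (distance between jewel and panel_seat above 0.005 m).
It fails at once if the glass rack is bumped (contact force between any of torch, the arm and rack above 2 N).
It fails at once if a bystander is moved by more than 30 mm (distance of any of spool, flux, jar, foil, cap, pliers, cutter from where it was at the start of the episode above 0.03 m).
It also fails if it takes over 69 s, if anything falls off the work surface, if the arm or the gripper's body presses on something with over 40 N, if the wrist force passes 120 N, or if a joint passes its speed limit or range.

ROBOT

A 6-joint arm with a two-finger parallel gripper is mounted at the origin on the work surface. World frame = base frame: x ahead of the robot, y to its left, z up, the work surface at z = 0. Lengths are in m, angles in rad, forces in N, time in s.
With the tool pointing down it reaches from about 0.35 to 0.775 m from the base axis. Payload 7.3 kg.
Tool frame: the origin (TCP) lies between the finger pads; the fingertips stand robot.tcp_to_tips ahead of it and the grasp point (between the pads) lies 2 mm behind it (robot.tcp_to_tips is the distance from the TCP to the fingertips, in m); y points along the fingers, x is the direction in which the jaws open and shut, and the axes are right-handed (so a half turn about y gives the same grasp; the last joint's range is limited). The gripper opens to 92 mm and grips with 3 to 60 N. Pads are 19 mm wide; open, the fingers measure 130 mm over their backs; the gripper's body (75 mm by 190 mm) begins 47 mm behind the grasp point.
Start: joints at [-1.446, 0.342, 1.524, -0, 1.275, -0.146], TCP at [0.14, -0.506, 0.244] pointing down, gripper open.
Joint ranges: [-2.53, 2.53], [-0.77, 2.02], [0.04, 2.7], [-1, 4.14], [0.28, 2.66], [-3.11, 3.11]. Speed limits (rad/s): [2.57, 2.57, 3.14, 3.14, 3.14, 3.14].

INTERFACE

Orientations are given as [roll, pitch, yaw] about the fixed x, y, z axes, in that order (R = Rz(yaw) Ry(pitch) Rx(roll)).
In Python, from cell import status, read_camera, get_calibration, robot gives the robot as it stands.
- The arm moves only by the shell command python3 -m creep 'ROWS' [FORCE]. ROWS is JSON, a list of rows, each an object of numbers: "dx", "dy", "dz": the shift along the tool's x, y, z in m; "rx", "ry", "rz": the turn, a rotation vector about the tool's x, y, z in rad; "gripper": the opening, from 0 (shut) to 1 (fully open). A call has 1 to 20 rows; each row is the pose to reach, as a shift and turn from the pose commanded when the call began, along the tool's axes at that moment; what a row does not reach only later rows make up. A row lasts 1/8 s, in which the tool goes at most 62.5 mm and 10.7 degrees, less where a joint would pass 70% of its speed; a pose out of reach is approached as far as the arm can. A call with a gripper value outside its range is refused whole. The fingers move at their own pace and stop on an object; FORCE is the grip in N (left out, the last holds). Time passes only in rows, so rows that repeat a pose let the fingers close. It gives the time, the measured TCP pose, the force and the opening at its end, in the units of the state.
- status.observe(): the state, without advancing time (a new reading comes with each control period).
- read_camera(name): name is "scene" or "side" or "wrist"; returns (picture, depth): 480x640x3 uint8, red, green, blue; 480x640 float32, m along the optical axis (not along the pixel's ray), 0 where there is no reading.
- get_calibration(name): a dict with "fx", "fy", "cx", "cy" (pixels), "D" ([k1, k2, p1, p2, k3] as OpenCV has them; the pictures are not rectified), "xyz" and "rotation" of the camera in the world; the wrist camera has in their place "mount" (4x4, takes a point from camera to tool coordinates, whose origin is the TCP and whose axes are the tool frame's). Camera axes: x right, y down, z forward; pixel columns grow to the right and rows downward; lengths in m; the calibration is good to about 2 mm. A picture is of the moment at which its call begins: read the wrist's pose just before it. get_calibration takes no time and is no camera call.
- robot.hand_in(): hands the job in, once; it reports no verdict.
The state is a dict: "time": time; "qpos": joint angles; "qvel": joint speeds; "joint_efforts": joint torques, N m; "tool_pos": TCP position; "tool_rot": TCP orientation; "contact_force": force on the tool from outside, world axes, zero at the start; "torque": the same for the moment, N m; "opening": finger opening in m.
Only numpy, scipy, OpenCV 4.12 (cv2) and the standard library are available. Lean on these libraries where they do the work, as an engineer would, in place of code of your own. Each camera call takes 0.05 s, during which the arm holds its last target.

## Working session

There is one attempt and no reset: what is moved stays moved. The work goes in short steps, Python scripts to look and compute and a shell command to move; the robot and the scene stay as the last step left them, time stands still between calls to the robot, and variables do not carry over. Pictures are saved under pics/ and viewed, and the job is handed in when it is done.

```bash
ls; mkdir -p pics
cat > h.py <<'E'
import numpy as np, cv2
from cell import status, read_camera, get_calibration, robot
def save(n,p): cv2.imwrite('pics/'+n,p[:,:,::-1])
E
python3 - <<'E'
from h import *
print(status.observe(), robot.tcp_to_tips)
for n in ['scene','side','wrist']:
    p,d=read_camera(n); save(n+'0.png',p); np.savez('/tmp/'+n+'0.npz',p=p,d=d); print(n,get_calibration(n))
E
```

```text
pics
{'time': 0.0, 'qpos': array([-1.44602328e+00,  3.42704770e-01,  1.52504967e+00, -1.96200144e-05,
        1.27536866e+00, -1.46000855e-01]), 'qvel': array([ 5.61974755e-04, -4.91276229e-04,  1.38503520e-03, -5.91010606e-05,
        1.24463675e-03, -1.32884729e-03]), 'joint_efforts': array([ 3.24854584e-03, -4.31232798e+01, -2.44221890e+01,  7.20433728e-02,
        5.57705818e-02, -1.08338377e-04]), 'tool_pos': array([ 0.14039217, -0.5054772 ,  0.24304286]), 'tool_rot': array([-1.57059223e+00,  1.51689629e-03, -1.30001655e+00]), 'contact_force': array([ 0.55240569, -0.69112258,  0.4576733 ]), 'torque': array([ 0.02743718,  0.01614162, -0.00101341]), 'opening': 0.09200001190686047} 0.017
scene {'fx': 516.0458757834908, 'fy': 516.0458757834908, 'cx': 317.07277564247835, 'cy': 237.44304788064707, 'D': array([-0.09832766,  0.        ,  0.        ,  0.        ,  0.        ]), 'xyz': array([ 0.96858829, -0.61276112,  0.93375004]), 'rotation': array([-2.40636391, -0.00267403,  0.63450159])}
side {'fx': 567.7456451662983, 'fy': 567.7456451662983, 'cx': 321.67598303574925, 'cy': 240.91438929216494, 'D': array([-0.18662074,  0.        ,  0.        ,  0.        ,  0.        ]), 'xyz': array([-0.02836029,  0.84700896,  0.77853824]), 'rotation': array([-2.17260558, -0.01949375, -2.54637723])}
wrist {'fx': 392.2141540353734, 'fy': 392.2141540353734, 'cx': 318.3103836825146, 'cy': 234.9979296989456, 'D': array([-0.06504433,  0.        ,  0.        ,  0.        ,  0.        ]), 'mount': array([[ 9.99999491e-01, -2.97994686e-04, -9.64245632e-04,
         7.52229513e-04],
       [ 8.26492625e-04, -3.06515124e-01,  9.51865429e-01,
        -1.42022556e-01],
       [-5.79206709e-04, -9.51865742e-01, -3.06514721e-01,
         8.23083970e-02],
       [ 0.00000000e+00,  0.00000000e+00,  0.00000000e+00,
         1.00000000e+00]])}
```

View pics/scene0.png

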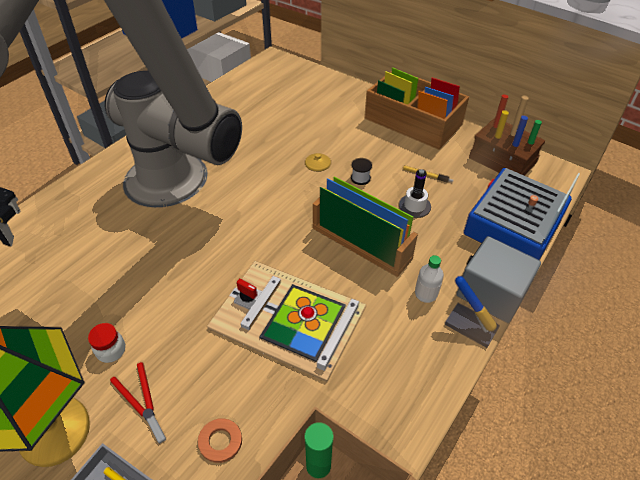

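View pics/side0.png

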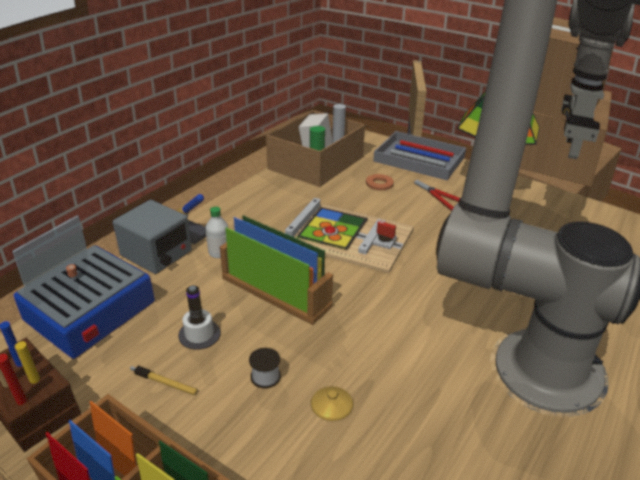

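View pics/wrist0.png

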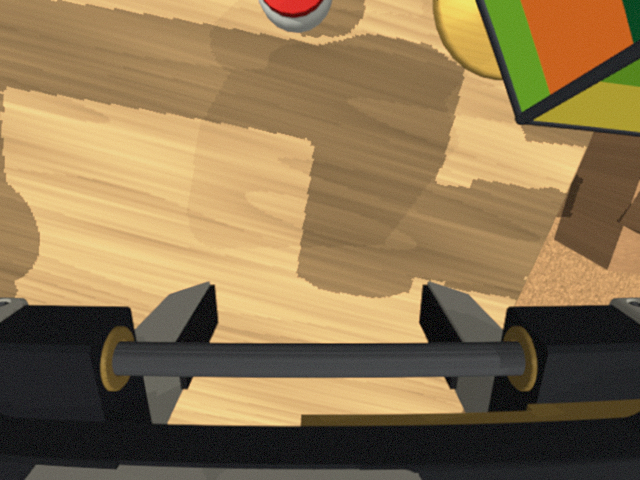

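```bash
cat >> h.py <<'E'
from scipy.spatial.transform import Rotation as Ro
def campose(n,st=None):
    c=get_calibration(n)
    if n=='wrist':
        Rt=Ro.from_euler('xyz',st['tool_rot']).as_matrix(); M=c['mount']
        return c,Rt@M[:3,:3],np.array(st['tool_pos'])+Rt@M[:3,3]
    return c,Ro.from_euler('xyz',c['rotation']).as_matrix(),np.array(c['xyz'])
def K(c): return np.array([[c['fx'],0,c['cx']],[0,c['fy'],c['cy']],[0,0,1]])
def rays(n,uv,st=None):
    c,R,t=campose(n,st); q=cv2.undistortPoints(np.array(uv,float).reshape(-1,1,2),K(c),c['D']).reshape(-1,2)
    return np.c_[q,np.ones(len(q))]@R.T,t
def onplane(n,uv,z,st=None):
    r,t=rays(n,uv,st); return t+r*((z-t[2])/r[:,2])[:,None]
def bydepth(n,uv,d,st=None):
    r,t=rays(n,uv,st); uv=np.array(uv,int).reshape(-1,2); return t+r*d[uv[:,1],uv[:,0]][:,None]
def project(n,P,st=None):
    c,R,t=campose(n,st); return cv2.projectPoints((np.array(P,float).reshape(-1,3)-t)@R,np.zeros(3),np.zeros(3),K(c),c['D'])[0].reshape(-1,2)
def mask(p,hlo,hhi,s=120,v=60):
    h=cv2.cvtColor(p,cv2.COLOR_RGB2HSV); 
    m=(h[...,1]>=s)&(h[...,2]>=v)
    return m&((h[...,0]>=hlo)&(h[...,0]<=hhi) if hlo<=hhi else (h[...,0]>=hlo)|(h[...,0]<=hhi))
E
python3 - <<'E'
from h import *
for n,b in [('scene',dict(knob=(225,270,275,305),jewel=(300,305,316,320),torch=(395,165,435,220),rack=(305,175,420,275),jig=(205,255,370,385))),('side',dict(knob=(370,215,402,245),jewel=(320,222,340,240),torch=(175,280,225,350),rack=(215,210,335,320),jig=(275,190,415,270)))]:
    z=np.load('/tmp/%s0.npz'%n);p,d=z['p'],z['d']
    for k,(x0,y0,x1,y1) in b.items():
        vv,uu=np.mgrid[y0:y1,x0:x1]; uv=np.c_[uu.ravel(),vv.ravel()]
        P=bydepth(n,uv,d)
        if k in('knob','jewel'):
            m=mask(p,172,6,150,80)[y0:y1,x0:x1].ravel()
            Q=P[m]; print(n,k,m.sum(),Q.mean(0).round(4),Q.min(0).round(4),Q.max(0).round(4))
            tz=.064 if k=='knob' else .027
            t=Q[abs(Q[:,2]-tz)<.003]; print('  top',len(t),t.mean(0).round(4))
        if k=='torch':
            Q=P[P[:,2]>.055]; print(n,k,len(Q),Q.mean(0).round(4),Q.min(0).round(4),Q.max(0).round(4))
            Q=P[abs(P[:,2]-.045)<.003]; print(' cup',Q.mean(0).round(4),Q.min(0),Q.max(0))
        if k=='rack':
            Q=P[P[:,2]>.03]; print(n,k,len(Q),Q.min(0).round(4),Q.max(0).round(4))
            Q=P[P[:,2]>.125];r=cv2.minAreaRect((Q[:,:2]*1000).astype(np.float32)); print(r)
    for k in ['scene']: pass
E
```

```text
scene knob 215 [ 0.4682 -0.1811  0.0628] [ 0.44   -0.6128  0.0324] [ 0.9686 -0.1647  0.9338]
  top 83 [ 0.4603 -0.1746  0.0632]
scene jewel 113 [ 0.5921 -0.1318  0.0242] [ 0.5778 -0.1439  0.0161] [ 0.6052 -0.1171  0.0306]
  top 63 [ 0.5916 -0.1306  0.0259]
scene torch 390 [0.6328 0.2201 0.1261] [ 0.5946 -0.6128  0.055 ] [0.9686 0.3199 0.9338]
 cup [0.6094 0.3007 0.0445] [0.58145374 0.2760982  0.04205782] [0.63552659 0.33203542 0.0478522 ]
scene rack 5367 [ 0.4416 -0.6128  0.0301] [0.9686 0.3205 0.9338]
((782.7402954101562, -182.67422485351562), (201.33338928222656, 915.1622924804688), 35.77729797363281)
side knob 200 [ 0.4579 -0.1658  0.0508] [ 0.4373 -0.1746  0.0311] [ 0.4795 -0.1596  0.0664]
  top 40 [ 0.4556 -0.167   0.0635]
side jewel 50 [ 0.587  -0.1224  0.0258] [ 0.5768 -0.1336  0.0214] [ 0.5983 -0.1126  0.0309]
  top 38 [ 0.5876 -0.1227  0.0266]
side torch 425 [0.5824 0.3312 0.1133] [-0.0284  0.2986  0.0553] [0.6185 0.847  0.7785]
 cup [0.6028 0.3163 0.0448] [0.5790308  0.28400815 0.04200576] [0.6346141  0.33972061 0.0478794 ]
side rack 7021 [-0.0284 -0.1607  0.03  ] [0.7618 0.847  0.7785]
((270.19549560546875, 416.4497985839844), (184.54661560058594, 1031.50830078125), 44.88142776489258)
```

Run:
```python
from h import *
z=np.load('/tmp/scene0.npz');p=z['p'];a=cv2.resize(p[250:390,195:375],None,fx=4.4,fy=4.2,interpolation=cv2.INTER_CUBIC);save('sz.png',a)
p=np.load('/tmp/side0.npz')['p'];a=cv2.resize(p[185:275,270:420],None,fx=5,fy=5,interpolation=cv2.INTER_CUBIC);save('dz.png',a)
```

```text
(no output)
```

View pics/sz.png

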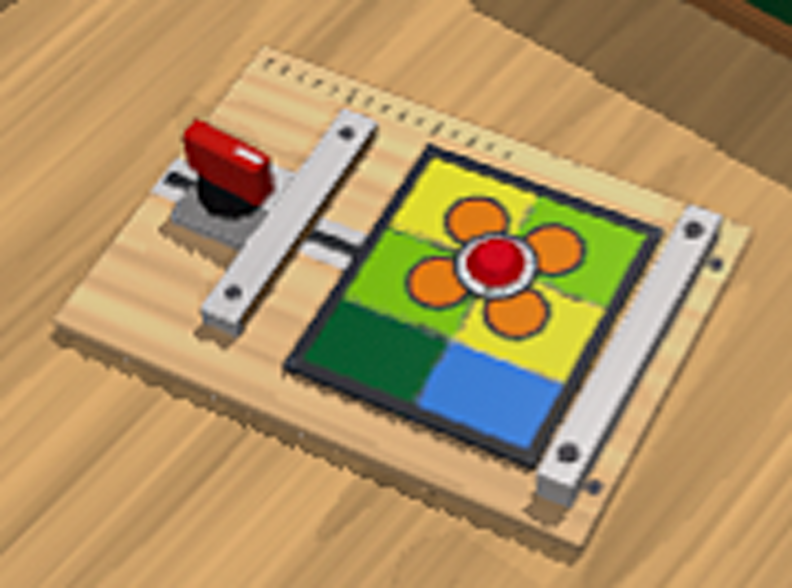

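Run:
```python
from h import *
for n,b in [('scene',dict(torch=(395,165,435,220),rack=(305,170,420,275))),('side',dict(torch=(175,280,225,350),rack=(215,210,335,320)))]:
    z=np.load('/tmp/%s0.npz'%n);p,d=z['p'],z['d']
    for k,(x0,y0,x1,y1) in b.items():
        vv,uu=np.mgrid[y0:y1,x0:x1]; uv=np.c_[uu.ravel(),vv.ravel()]; uv=uv[d[uv[:,1],uv[:,0]]>.1]
        P=bydepth(n,uv,d)
        if k=='torch':
            for lo,hi in [(.055,.08),(.08,.11),(.115,.123)]:
                Q=P[(P[:,2]>lo)&(P[:,2]<hi)]; print(n,k,len(Q),Q.mean(0).round(4),Q.min(0).round(4),Q.max(0).round(4))
        else:
            for lo,hi in [(.03,.07),(.1,.13),(.13,.17)]:
                Q=P[(P[:,2]>lo)&(P[:,2]<hi)]; print(n,k,len(Q),Q.min(0).round(3),Q.max(0).round(3),cv2.minAreaRect((Q[:,:2]*1000).astype(np.float32)))
```

```text
scene torch 76 [0.6104 0.299  0.0684] [0.5946 0.2928 0.055 ] [0.6208 0.3115 0.0798]
scene torch 95 [0.6108 0.2997 0.0956] [0.5963 0.2922 0.08  ] [0.62   0.3131 0.1099]
scene torch 46 [0.6086 0.3017 0.1177] [0.596  0.1416 0.1151] [0.6567 0.3199 0.1219]
scene rack 1501 [0.422 0.077 0.03 ] [0.692 0.321 0.07 ] ((556.8988037109375, 198.86460876464844), (243.4710235595703, 270.36407470703125), 89.73574829101562)
scene rack 1422 [0.459 0.084 0.1  ] [0.675 0.311 0.13 ] ((568.927978515625, 198.8929443359375), (225.3090057373047, 215.66510009765625), 88.27879333496094)
scene rack 1317 [0.458 0.084 0.13 ] [0.674 0.149 0.153] ((566.3427124023438, 116.6754379272461), (59.5416374206543, 214.9064178466797), 88.04605102539062)
side torch 131 [0.6005 0.3153 0.0678] [0.5917 0.2998 0.0553] [0.6154 0.3232 0.0798]
side torch 165 [0.6005 0.3162 0.0952] [0.5934 0.3014 0.0801] [0.6148 0.3235 0.11  ]
side torch 77 [0.6058 0.312  0.1174] [0.5957 0.2986 0.115 ] [0.6185 0.3222 0.1213]
side rack 2036 [ 0.44  -0.161  0.03 ] [0.756 0.159 0.07 ] ((571.0216064453125, 27.401031494140625), (305.0111389160156, 319.2987060546875), 73.47663116455078)
side rack 1670 [0.456 0.072 0.1  ] [0.76  0.152 0.13 ] ((608.935791015625, 116.52818298339844), (67.1776123046875, 306.8201904296875), 85.9590072631836)
side rack 1628 [0.457 0.087 0.13 ] [0.674 0.152 0.154] ((565.9777221679688, 119.98094177246094), (61.7316780090332, 216.59788513183594), 88.09893798828125)
```

Run:
```python
from h import *
P=onplane('scene',[(255.9,261.9),(365,304.8),(326.4,383.3),(207.5,326.6)],.012)
print(P.round(4)); 
for a,b in [(0,1),(3,2),(1,0),(2,1),(3,0)]:
    e=P[b]-P[a];print(a,b,np.linalg.norm(e),np.degrees(np.arctan2(e[1],e[0])))
print(P.mean(0))
```

```text
[[ 0.4079 -0.0854  0.012 ]
 [ 0.6759 -0.0363  0.012 ]
 [ 0.7159 -0.235   0.012 ]
 [ 0.4412 -0.2793  0.012 ]]
0 1 0.27243950451408677 10.385148882104009
3 2 0.2783293413946622 9.160414110075491
1 0 0.27243950451408677 -169.614851117896
2 1 0.20263848865719367 101.39840439303703
3 0 0.19667057277015118 99.73172833110206
[ 0.56023049 -0.1590093   0.012     ]
```

```bash
python3 -m creep '[{"dx":-0.228,"dy":-0.04,"dz":0.436,"ry":0.096},{"dx":-0.228,"dy":-0.04,"dz":0.436,"ry":0.096},{"dx":-0.228,"dy":-0.04,"dz":0.436,"ry":0.096},{"dx":-0.228,"dy":-0.04,"dz":0.436,"ry":0.096},{"dx":-0.228,"dy":-0.04,"dz":0.436,"ry":0.096},{"dx":-0.228,"dy":-0.04,"dz":0.436,"ry":0.096},{"dx":-0.228,"dy":-0.04,"dz":0.436,"ry":0.096},{"dx":-0.228,"dy":-0.04,"dz":0.436,"ry":0.096},{"dx":-0.228,"dy":-0.04,"dz":0.436,"ry":0.096},{"dx":-0.228,"dy":-0.04,"dz":0.436,"ry":0.096},{"dx":-0.228,"dy":-0.04,"dz":0.436,"ry":0.096},{"dx":-0.228,"dy":-0.04,"dz":0.436,"ry":0.096}]' 20
python3 - <<'E'
from h import *
import pickle
st=status.observe(); p,d=read_camera('wrist'); save('wrist1.png',p); pickle.dump((st,p,d),open('/tmp/w1.pkl','wb')); print(st['tool_pos'],st['tool_rot'],st['contact_force'])
E
```

```text
[ 0.1404178  -0.50559629  0.24324202] [-1.57062317e+00  1.08329793e-03 -1.30001370e+00] [-0.28881192  0.33211117 -0.4634372 ]invalid input at $[0]: expected keys dx, dy, dz, rx, ry, rz, gripper
```

View pics/wrist1.png

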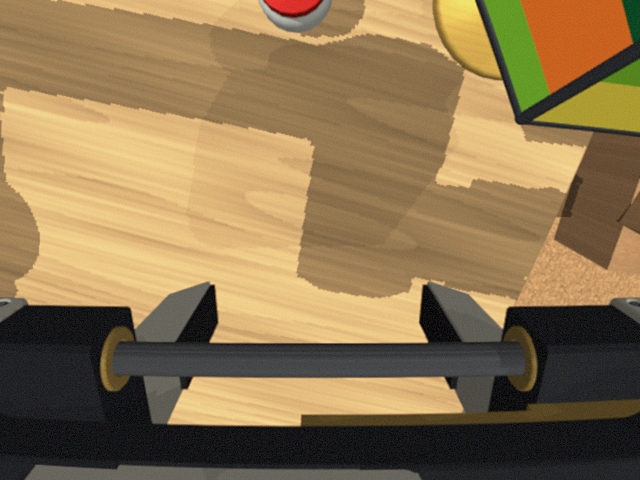

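```bash
python3 -m creep '[{"dx":-0.228,"dy":-0.04,"dz":0.436,"rx":0,"ry":0.096,"rz":0,"gripper":1},{"dx":-0.228,"dy":-0.04,"dz":0.436,"rx":0,"ry":0.096,"rz":0,"gripper":1},{"dx":-0.228,"dy":-0.04,"dz":0.436,"rx":0,"ry":0.096,"rz":0,"gripper":1},{"dx":-0.228,"dy":-0.04,"dz":0.436,"rx":0,"ry":0.096,"rz":0,"gripper":1},{"dx":-0.228,"dy":-0.04,"dz":0.436,"rx":0,"ry":0.096,"rz":0,"gripper":1},{"dx":-0.228,"dy":-0.04,"dz":0.436,"rx":0,"ry":0.096,"rz":0,"gripper":1},{"dx":-0.228,"dy":-0.04,"dz":0.436,"rx":0,"ry":0.096,"rz":0,"gripper":1},{"dx":-0.228,"dy":-0.04,"dz":0.436,"rx":0,"ry":0.096,"rz":0,"gripper":1},{"dx":-0.228,"dy":-0.04,"dz":0.436,"rx":0,"ry":0.096,"rz":0,"gripper":1},{"dx":-0.228,"dy":-0.04,"dz":0.436,"rx":0,"ry":0.096,"rz":0,"gripper":1},{"dx":-0.228,"dy":-0.04,"dz":0.436,"rx":0,"ry":0.096,"rz":0,"gripper":1}]' 20
python3 - <<'E'
from h import *
import pickle
st=status.observe(); p,d=read_camera('wrist'); save('wrist2.png',p); pickle.dump((st,p,d),open('/tmp/w1.pkl','wb')); print(st['tool_pos'],st['tool_rot'],st['contact_force'])
E
```

```text
time: 1.58
tool_pos: [0.4988, -0.1705, 0.2836]
tool_rot: [-1.571, -0.0, -1.398]
contact_force: [0.7, -0.6, -0.3]
opening: 0.0915
[ 0.49877892 -0.17048431  0.28360431] [-1.57137461e+00 -4.26712070e-05 -1.39765569e+00] [ 0.67157043 -0.63299703 -0.2542004 ]
```

View pics/wrist2.png

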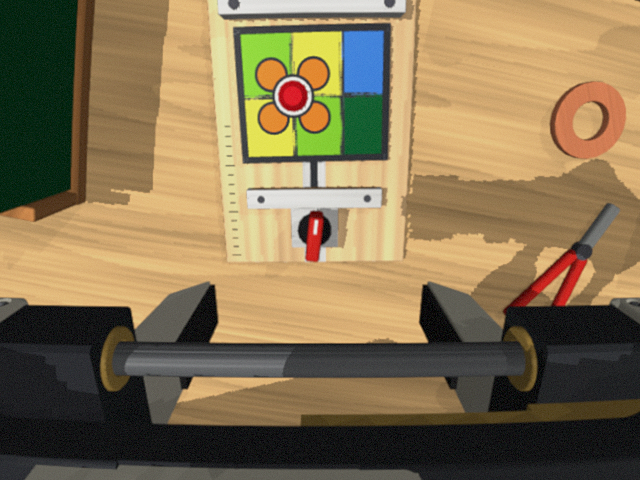

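```bash
cat > m.py <<'E'
from h import *
import pickle,sys
def meas(st,p,d,verb=True):
    out={}
    m=mask(p,172,6,150,60).astype(np.uint8)
    n,l,s,c=cv2.connectedComponentsWithStats(m)
    for i in range(1,n):
        if s[i,4]<150: continue
        v,u=np.where(l==i); uv=np.c_[u,v]; P=bydepth('wrist',uv,d,st)
        print('red',s[i],c[i].round(1),'depth mean',np.median(P,0).round(4),'zmax',np.percentile(P[:,2],95).round(4))
        for z in (.027,.064): 
            Q=onplane('wrist',uv,z,st)[:,:2]; r=cv2.minAreaRect((Q*1000).astype(np.float32)); print('   plane',z,Q.mean(0).round(4),[np.round(x,1) for x in r])
        T=P[P[:,2]>.059]
        if len(T)>20: print('   toppts',len(T),T.mean(0).round(4),[np.round(x,1) for x in cv2.minAreaRect((T[:,:2]*1000).astype(np.float32))])
E
python3 - <<'E'
from m import *
st,p,d=pickle.load(open('/tmp/w1.pkl','rb'))
meas(st,p,d)
E2=[('fence inner',[(222,14.5),(404,13)],.034),('stop front',[(248,190),(382,190)],.027),('panel top',[(236,26),(390,26)],.018),('panel bottom',[(244,161),(387,159)],.018),('board L',[(210,0),(228,261)],.012),('board R',[(416,10),(405,262)],.012),('board bottom',[(228,262),(405,262)],.012)]
for k,uv,z in E2:
    Q=onplane('wrist',uv,z,st); e=Q[1]-Q[0]; print(k,Q[:,:2].round(4).tolist(),np.linalg.norm(e).round(4),np.degrees(np.arctan2(e[1],e[0])).round(2))
save('w2z.png',cv2.resize(p[0:270,190:430],None,fx=2.2,fy=2.2,interpolation=cv2.INTER_CUBIC))
E
```

```text
red [279  81  28  30 659] [292.5  95.5] depth mean [ 0.5885 -0.1301  0.027 ] zmax 0.0292
   plane 0.027 [ 0.5885 -0.1301] [array([ 588.4, -130. ]), array([26.8, 26.2]), np.float64(9.4)]
   plane 0.064 [ 0.5877 -0.1326] [array([ 587.6, -132.6]), array([24.3, 23.7]), np.float64(9.4)]
red [306 212  18  50 624] [314.  236.4] depth mean [ 0.4616 -0.1733  0.0651] zmax 0.0666
   plane 0.027 [ 0.4509 -0.1746] [array([ 450.7, -174.6]), array([55.5, 16.7]), np.float64(3.3)]
   plane 0.064 [ 0.4629 -0.173 ] [array([ 462.7, -173. ]), array([50.4, 15.2]), np.float64(3.3)]
   toppts 527 [ 0.4605 -0.1733  0.0658] [array([ 508.9, -169.7]), array([144.,  14.]), np.float64(4.5)]
red [ 510  249   77   58 1529] [554.7 280.5] depth mean [ 0.4421 -0.4678  0.0122] zmax 0.0143
   plane 0.027 [ 0.4458 -0.4536] [array([ 435.3, -457.2]), array([53.3, 94.7]), np.float64(58.5)]
   plane 0.064 [ 0.4583 -0.4261] [array([ 448.8, -429.3]), array([48.4, 85.9]), np.float64(58.5)]
   toppts 30 [ 0.5461 -0.2171  0.3443] [array([ 558.8, -190.4]), array([78.7,  8. ]), np.float64(63.1)]
fence inner [[0.6478, -0.0563], [0.6772, -0.2187]] 0.1651 -79.74
stop front [[0.489, -0.099], [0.5128, -0.2353]] 0.1384 -80.11
panel top [[0.6426, -0.0666], [0.6676, -0.2106]] 0.1462 -80.17
panel bottom [[0.5165, -0.0899], [0.5439, -0.2351]] 0.1477 -79.32
board L [[0.6626, -0.0377], [0.4004, -0.0839]] 0.2663 -170.0
board R [[0.6875, -0.233], [0.4338, -0.2824]] 0.2584 -168.97
board bottom [[0.3991, -0.0841], [0.4338, -0.2824]] 0.2013 -80.1
```

View pics/w2z.png

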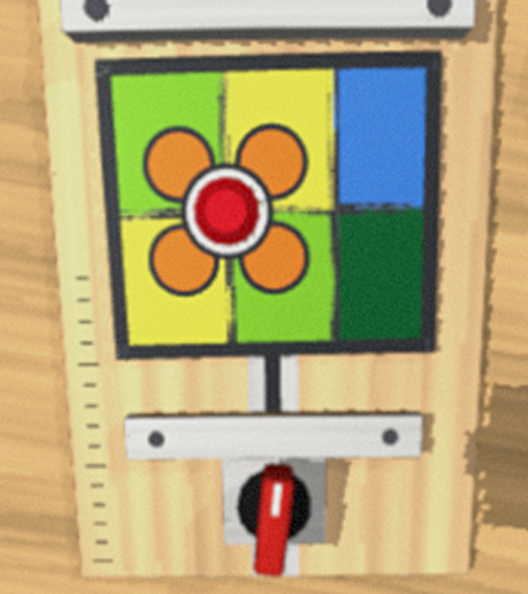

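```bash
python3 -m creep '[{"dx":-0.003,"dy":0.05,"dz":-0.039,"rx":0,"ry":0,"rz":0,"gripper":1},{"dx":-0.003,"dy":0.11,"dz":-0.039,"rx":0,"ry":0,"rz":0,"gripper":0.6},{"dx":-0.003,"dy":0.16,"dz":-0.039,"rx":0,"ry":0,"rz":0,"gripper":0.6},{"dx":-0.003,"dy":0.2,"dz":-0.039,"rx":0,"ry":0,"rz":0,"gripper":0.6},{"dx":-0.003,"dy":0.226,"dz":-0.039,"rx":0,"ry":0,"rz":0,"gripper":0.6},{"dx":-0.003,"dy":0.226,"dz":-0.039,"rx":0,"ry":0,"rz":0,"gripper":0.6}]' 30
python3 - <<'E'
from h import *
p,d=read_camera('wrist'); save('wrist3.png',p)
p,d=read_camera('scene'); save('scene3.png',cv2.resize(p[200:400,150:400],None,fx=3,fy=3)); print(status.observe()['contact_force'])
E
```

```text
time: 2.38
tool_pos: [0.4591, -0.1736, 0.0564]
tool_rot: [-1.574, 0.002, -1.398]
contact_force: [-0.4, -0.8, -0.2]
opening: 0.0555
[-0.23050355 -0.12346213 -0.02128783]
```

View pics/wrist3.png

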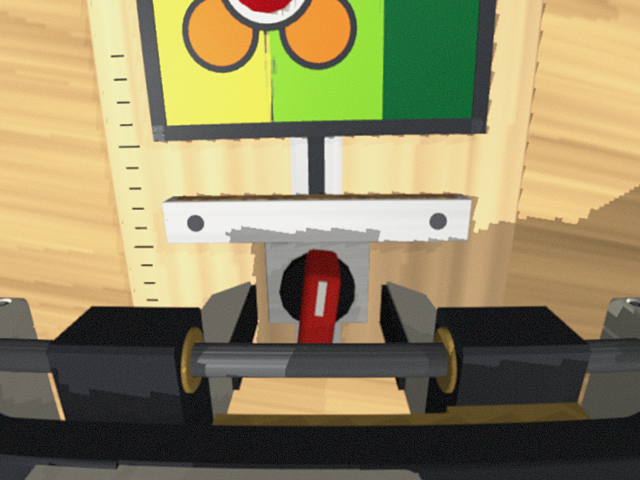

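View pics/scene3.png

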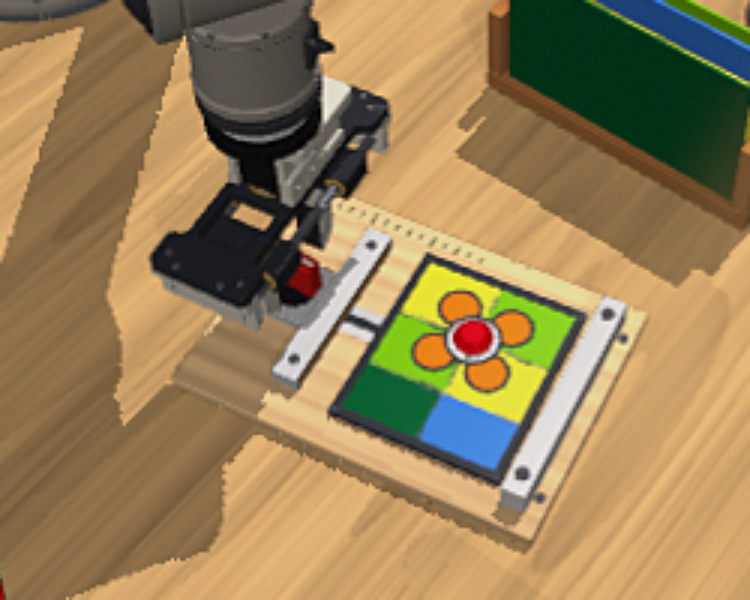

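```bash
python3 -m creep '[{"dx":0,"dy":0,"dz":0,"rx":0,"ry":0.09,"rz":0,"gripper":0.5},{"dx":0,"dy":0,"dz":0,"rx":0,"ry":0.09,"rz":0,"gripper":0.1},{"dx":0,"dy":0,"dz":0,"rx":0,"ry":0.09,"rz":0,"gripper":0.1},{"dx":0,"dy":0,"dz":0,"rx":0,"ry":0.09,"rz":0,"gripper":0.1},{"dx":0,"dy":0,"dz":0,"rx":0,"ry":0.09,"rz":0,"gripper":0.1},{"dx":0,"dy":0,"dz":0,"rx":0,"ry":0.09,"rz":0,"gripper":0.1}]' 30
python3 - <<'E'
from h import *
s=status.observe();print(s['contact_force'],s['torque'],s['opening'],s['tool_pos'],s['tool_rot'])
E
```

```text
time: 3.22
tool_pos: [0.4605, -0.1728, 0.0579]
tool_rot: [-1.571, 0.001, -1.486]
contact_force: [-1.2, 4.7, 5.4]
opening: 0.0138
[-1.17531549  4.65841002  5.40146024] [ 0.7753114   0.16821618 -0.02764545] 0.013816981916118699 [ 0.46047843 -0.17280153  0.05792415] [-1.57113158e+00  8.69461263e-04 -1.48584119e+00]
```

```bash
python3 -m creep '[{"dx":-0.0003,"dy":0,"dz":0.003,"rx":0,"ry":0,"rz":0,"gripper":0.1},{"dx":-0.0006,"dy":0,"dz":0.007,"rx":0,"ry":0,"rz":0,"gripper":0.1},{"dx":-0.001,"dy":0,"dz":0.011,"rx":0,"ry":0,"rz":0,"gripper":0.1},{"dx":-0.0013,"dy":0,"dz":0.014,"rx":0,"ry":0,"rz":0,"gripper":0.1},{"dx":-0.0015,"dy":0,"dz":0.017,"rx":0,"ry":0,"rz":0,"gripper":0.1},{"dx":-0.0017,"dy":0,"dz":0.019,"rx":0,"ry":0,"rz":0,"gripper":0.1},{"dx":-0.0018,"dy":0,"dz":0.02,"rx":0,"ry":0,"rz":0,"gripper":0.1},{"dx":-0.0018,"dy":0,"dz":0.02,"rx":0,"ry":0,"rz":0,"gripper":0.1}]'
python3 - <<'E'
from h import *
import pickle
st=status.observe(); print(st['contact_force'],st['opening'],st['tool_pos']); p,d=read_camera('wrist'); save('wrist4.png',p)
p,d=read_camera('scene'); save('scene4.png',cv2.resize(p[200:400,150:400],None,fx=3,fy=3))
E
```

```text
time: 4.22
tool_pos: [0.4801, -0.1692, 0.0579]
tool_rot: [-1.572, 0.001, -1.486]
contact_force: [-1.6, 4.2, 6.4]
opening: 0.0141
[-1.57789176  4.23105494  6.39361752] 0.014057215636639758 [ 0.48012075 -0.16920173  0.05793691]
```

View pics/wrist4.png

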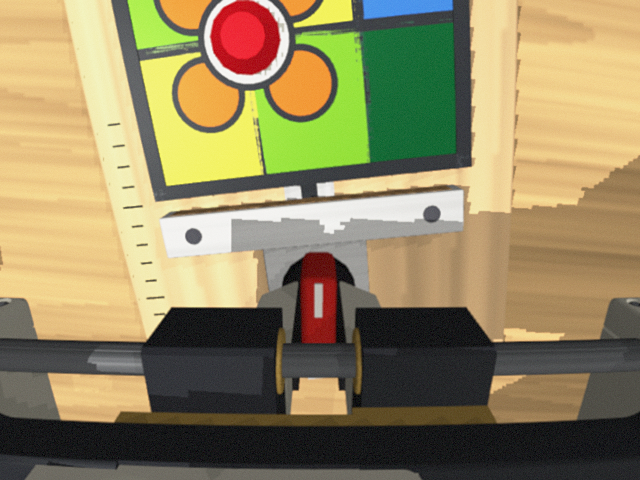

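```bash
python3 -m creep '[{"dx":-0.0001,"dy":0,"dz":0.0015,"rx":0,"ry":0,"rz":0,"gripper":0.1},{"dx":-0.0003,"dy":0,"dz":0.003,"rx":0,"ry":0,"rz":0,"gripper":0.1},{"dx":-0.0004,"dy":0,"dz":0.004,"rx":0,"ry":0,"rz":0,"gripper":0.1},{"dx":-0.0005,"dy":0,"dz":0.005,"rx":0,"ry":0,"rz":0,"gripper":0.1},{"dx":-0.0005,"dy":0,"dz":0.006,"rx":0,"ry":0,"rz":0,"gripper":0.1},{"dx":-0.0006,"dy":0,"dz":0.007,"rx":0,"ry":0,"rz":0,"gripper":0.1},{"dx":-0.0007,"dy":0,"dz":0.008,"rx":0,"ry":0,"rz":0,"gripper":0.1},{"dx":-0.0008,"dy":0,"dz":0.009,"rx":0,"ry":0,"rz":0,"gripper":0.1},{"dx":-0.0009,"dy":0,"dz":0.01,"rx":0,"ry":0,"rz":0,"gripper":0.1},{"dx":-0.001,"dy":0,"dz":0.011,"rx":0,"ry":0,"rz":0,"gripper":0.1},{"dx":-0.0011,"dy":0,"dz":0.012,"rx":0,"ry":0,"rz":0,"gripper":0.1}]'
python3 -m creep '[{"dx":-0.0001,"dy":0,"dz":0.001,"rx":0,"ry":0,"rz":0,"gripper":0.1},{"dx":-0.0002,"dy":0,"dz":0.002,"rx":0,"ry":0,"rz":0,"gripper":0.1}]'
python3 -m creep '[{"dx":-0.0001,"dy":0,"dz":0.001,"rx":0,"ry":0,"rz":0,"gripper":0.1}]'
```

```text
time: 5.7
tool_pos: [0.4915, -0.1671, 0.0579]
tool_rot: [-1.573, 0.001, -1.486]
contact_force: [-3.5, 4.0, 7.2]
opening: 0.0137
time: 5.95
tool_pos: [0.4935, -0.1667, 0.0579]
tool_rot: [-1.573, 0.001, -1.486]
contact_force: [-3.6, 3.6, 7.6]
opening: 0.0134
time: 6.08
tool_pos: [0.4938, -0.1666, 0.0579]
tool_rot: [-1.574, 0.001, -1.485]
contact_force: [-8.3, 2.1, 9.4]
opening: 0.0139
```

```bash
python3 -m creep '[{"dx":-0.0001,"dy":0,"dz":0.001,"rx":0,"ry":0,"rz":0,"gripper":0.1},{"dx":-0.0001,"dy":0,"dz":0.001,"rx":0,"ry":0,"rz":0,"gripper":0.1}]'
python3 - <<'E'
from h import *
p,d=read_camera('scene'); save('scene5.png',cv2.resize(p[240:390,200:380],None,fx=4,fy=4,interpolation=cv2.INTER_CUBIC))
E
```

```text
time: 6.32
tool_pos: [0.4939, -0.1666, 0.0579]
tool_rot: [-1.576, 0.002, -1.485]
contact_force: [-9.6, 1.4, 11.1]
opening: 0.0138
```

View pics/scene5.png

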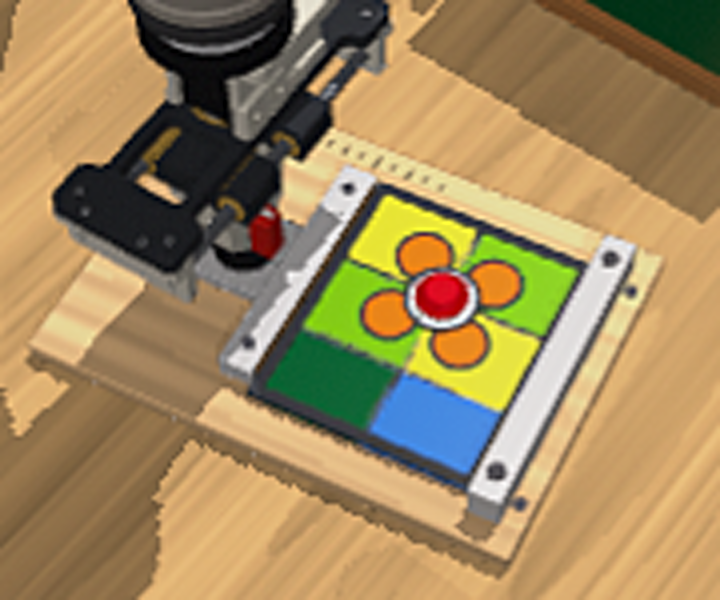

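```bash
python3 -c "
from cell import status;print(status.observe()['qpos'])"
python3 -m creep '[{"dx":0,"dy":0,"dz":0,"rx":0,"ry":0.15,"rz":0,"gripper":0.1},{"dx":0,"dy":0,"dz":0,"rx":0,"ry":0.3,"rz":0,"gripper":0.1},{"dx":0,"dy":0,"dz":0,"rx":0,"ry":0.45,"rz":0,"gripper":0.1},{"dx":0,"dy":0,"dz":0,"rx":0,"ry":0.6,"rz":0,"gripper":0.1}]'
```

```text
[-0.47166066  0.56306855  1.75448098 -0.00183631  0.82905347  1.01473082]
time: 6.88
tool_pos: [0.4939, -0.1666, 0.0579]
tool_rot: [-1.576, -0.002, -2.09]
contact_force: [-10.8, 1.5, 11.0]
opening: 0.0141
```

```bash
python3 -m creep '[{"dx":0,"dy":0,"dz":0,"rx":0,"ry":0.12,"rz":0,"gripper":0.1},{"dx":0,"dy":0,"dz":0,"rx":0,"ry":0.24,"rz":0,"gripper":0.1},{"dx":0,"dy":0,"dz":0,"rx":0,"ry":0.36,"rz":0,"gripper":0.1},{"dx":0,"dy":0,"dz":0,"rx":0,"ry":0.48,"rz":0,"gripper":0.1},{"dx":0,"dy":0,"dz":0,"rx":0,"ry":0.6,"rz":0,"gripper":0.1},{"dx":0,"dy":0,"dz":0,"rx":0,"ry":0.7,"rz":0,"gripper":0.1},{"dx":0,"dy":0,"dz":0,"rx":0,"ry":0.7,"rz":0,"gripper":0.1}]' 45
python3 - <<'E'
from h import *
print(status.observe()['torque'])
p,d=read_camera('scene'); save('scene6.png',cv2.resize(p[240:390,200:380],None,fx=4,fy=4,interpolation=cv2.INTER_CUBIC))
p,d=read_camera('wrist'); save('wrist6.png',p)
E
```

```text
time: 7.75
tool_pos: [0.4939, -0.1666, 0.0579]
tool_rot: [-1.574, -0.004, -2.786]
contact_force: [-10.3, 1.4, 11.6]
opening: 0.0135
[ 0.2871344   1.7116196  -0.01891388]
```

View pics/wrist6.png

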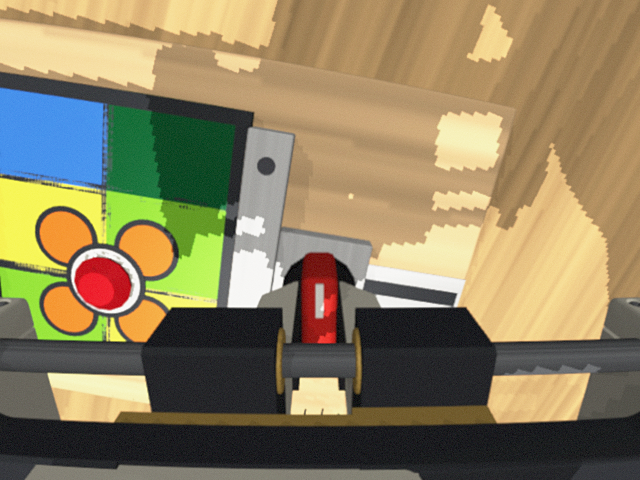

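```bash
python3 -m creep '[{"dx":0,"dy":0,"dz":0,"rx":0,"ry":0,"rz":0,"gripper":0.4},{"dx":0,"dy":0,"dz":0,"rx":0,"ry":0,"rz":0,"gripper":0.4},{"dx":0,"dy":-0.01,"dz":0,"rx":0,"ry":0,"rz":0,"gripper":0.5},{"dx":0,"dy":-0.05,"dz":0,"rx":0,"ry":0,"rz":0,"gripper":0.5},{"dx":0,"dy":-0.11,"dz":0,"rx":0,"ry":-0.17,"rz":0,"gripper":0.6},{"dx":0,"dy":-0.17,"dz":0,"rx":0,"ry":-0.34,"rz":0,"gripper":0.6},{"dx":0,"dy":-0.22,"dz":0,"rx":0,"ry":-0.51,"rz":0,"gripper":0.6},{"dx":0,"dy":-0.23,"dz":0,"rx":0,"ry":-0.68,"rz":0,"gripper":0.6},{"dx":0,"dy":-0.23,"dz":0,"rx":0,"ry":-0.85,"rz":0,"gripper":0.6},{"dx":0,"dy":-0.23,"dz":0,"rx":0,"ry":-1.02,"rz":0,"gripper":0.6},{"dx":0,"dy":-0.23,"dz":0,"rx":0,"ry":-1.19,"rz":0,"gripper":0.6},{"dx":0,"dy":-0.23,"dz":0,"rx":0,"ry":-1.38,"rz":0,"gripper":0.6},{"dx":0,"dy":-0.23,"dz":0,"rx":0,"ry":-1.38,"rz":0,"gripper":0.6}]'
python3 - <<'E'
from m import *
st=status.observe(); p,d=read_camera('wrist'); save('wrist7.png',p); pickle.dump((st,p,d),open('/tmp/w7.pkl','wb')); meas(st,p,d)
E
```

```text
time: 9.48
tool_pos: [0.4963, -0.167, 0.2883]
tool_rot: [-1.57, -0.001, -1.407]
contact_force: [0.2, -0.4, 0.7]
opening: 0.0549
red [283  73  28  29 650] [296.2  87. ] depth mean [ 0.5952 -0.1297  0.0271] zmax 0.0291
   plane 0.027 [ 0.5952 -0.1296] [array([ 595.2, -129.9]), array([26. , 26.3]), np.float64(9.2)]
   plane 0.064 [ 0.5936 -0.1319] [array([ 593.6, -132.2]), array([23.6, 23.9]), np.float64(9.2)]
red [294 188  47  25 776] [315.8 200.4] depth mean [ 0.4943 -0.1652  0.0649] zmax 0.0667
   plane 0.027 [ 0.4869 -0.1665] [array([ 486.7, -167.6]), array([21.8, 49.4]), np.float64(19.8)]
   plane 0.064 [ 0.4952 -0.1654] [array([ 495. , -166.4]), array([19.8, 44.8]), np.float64(19.8)]
   toppts 568 [ 0.4934 -0.1654  0.0671] [array([ 527.1, -152.2]), array([90.7, 44.8]), np.float64(23.8)]
red [ 507  244   82   73 1755] [555.1 279.8] depth mean [ 0.4359 -0.4701  0.0122] zmax 0.0142
   plane 0.027 [ 0.4401 -0.4534] [array([ 441.7, -444.8]), array([68.9, 89.6]), np.float64(85.1)]
   plane 0.064 [ 0.4527 -0.426 ] [array([ 454.2, -418.1]), array([62.5, 81.4]), np.float64(85.1)]
   toppts 27 [ 0.551  -0.1961  0.3699] [array([ 556.4, -185.4]), array([74.8,  6. ]), np.float64(60.3)]
```

View pics/wrist7.png

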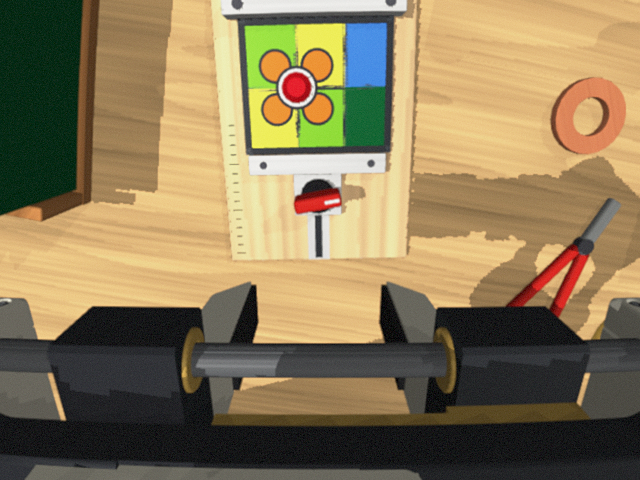

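```bash
python3 -m creep '[{"dx":-0.452,"dy":0,"dz":0.12,"rx":0,"ry":0,"rz":0,"gripper":0.7},{"dx":-0.452,"dy":0,"dz":0.12,"rx":0,"ry":0,"rz":0,"gripper":0.7},{"dx":-0.452,"dy":0,"dz":0.12,"rx":0,"ry":0,"rz":0,"gripper":0.7},{"dx":-0.452,"dy":0,"dz":0.12,"rx":0,"ry":0,"rz":0,"gripper":0.7},{"dx":-0.452,"dy":0,"dz":0.12,"rx":0,"ry":0,"rz":0,"gripper":0.7},{"dx":-0.452,"dy":0,"dz":0.12,"rx":0,"ry":0,"rz":0,"gripper":0.7},{"dx":-0.452,"dy":0,"dz":0.12,"rx":0,"ry":0,"rz":0,"gripper":0.7},{"dx":-0.452,"dy":0,"dz":0.12,"rx":0,"ry":0,"rz":0,"gripper":0.7},{"dx":-0.452,"dy":0,"dz":0.12,"rx":0,"ry":0,"rz":0,"gripper":0.7},{"dx":-0.452,"dy":0,"dz":0.12,"rx":0,"ry":0,"rz":0,"gripper":0.7}]'
python3 - <<'E'
from m import *
st=status.observe(); p,d=read_camera('wrist'); save('wrist8.png',p); pickle.dump((st,p,d),open('/tmp/w8.pkl','wb')); print(st['tool_pos'])
E
```

```text
time: 10.78
tool_pos: [0.5404, 0.2979, 0.2877]
tool_rot: [-1.571, -0.001, -1.408]
contact_force: [0.6, -0.2, -0.1]
opening: 0.0646
[0.54040852 0.29785385 0.28766292]
```

View pics/wrist8.png

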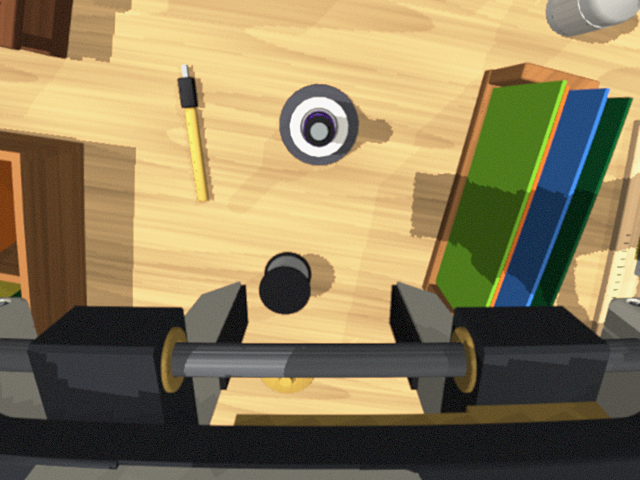

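Run:
```python
from m import *
st,p,d=pickle.load(open('/tmp/w8.pkl','rb'))
y0,x0=70,265; sub=p[y0:180,x0:375]; 
def fit(m,z,nm):
    n,l,s,c=cv2.connectedComponentsWithStats(m.astype(np.uint8)); i=1+np.argmax(s[1:,4]); cs,_=cv2.findContours((l==i).astype(np.uint8),0,2); C=max(cs,key=len).reshape(-1,2)+[x0,y0]
    Q=onplane('wrist',C,z,st)[:,:2]; (cc,r)=cv2.minEnclosingCircle((Q*1000).astype(np.float32)); A=np.c_[2*Q,np.ones(len(Q))]; s_=np.linalg.lstsq(A,(Q**2).sum(1),rcond=None)[0]; print(nm,len(C),cc,r,s_[:2].round(4),np.sqrt(s_[2]+s_[:2]@s_[:2]))
hsv=cv2.cvtColor(sub,cv2.COLOR_RGB2HSV)
vv,uu=np.mgrid[y0:180,x0:375]; P=bydepth('wrist',np.c_[uu.ravel(),vv.ravel()],d,st).reshape(110,110,3)
fit((hsv[...,2]>200)&(hsv[...,1]<40),.045,'cup')
fit(P[...,2]>.105,.12,'torch top'); print('tops',P[P[...,2]>.113].mean(0),P[...,2].max())
q=(P[...,2]>.04)&(P[...,2]<.05); print(P[q].mean(0))
fit((hsv[...,1]<60),.006,'foot')
save('w8z.png',cv2.resize(sub,None,fx=5,fy=5,interpolation=cv2.INTER_CUBIC))
```

```text
cup 83 (606.139404296875, 307.7712707519531) 27.603031158447266 [0.6061 0.3081] 0.026889068981261373
torch top 52 (606.612060546875, 307.09967041015625) 12.927364349365234 [0.6066 0.3075] 0.012305380993976572
tops [0.60737267 0.30768548 0.13624835] 0.42965798357424473
[0.6070684  0.30770398 0.04573719]
foot 118 (606.0437622070312, 307.7055358886719) 41.21546173095703 [0.6061 0.3077] 0.04061120070926465
```

View pics/w8z.png

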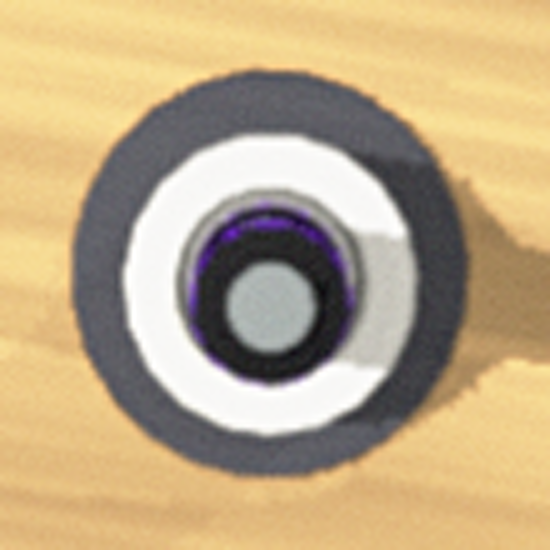

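```bash
python3 -m creep '[{"dx":0.001,"dy":0.02,"dz":0.05,"rx":0,"ry":0,"rz":0,"gripper":0.7},{"dx":0.001,"dy":0.05,"dz":0.067,"rx":0,"ry":0,"rz":0,"gripper":0.7},{"dx":0.001,"dy":0.1,"dz":0.067,"rx":0,"ry":0,"rz":0,"gripper":0.7},{"dx":0.001,"dy":0.15,"dz":0.067,"rx":0,"ry":0,"rz":0,"gripper":0.7},{"dx":0.001,"dy":0.18,"dz":0.067,"rx":0,"ry":0,"rz":0,"gripper":0.7},{"dx":0.001,"dy":0.2,"dz":0.067,"rx":0,"ry":0,"rz":0,"gripper":0.7},{"dx":0.001,"dy":0.2,"dz":0.067,"rx":0,"ry":0,"rz":0,"gripper":0.7}]' 20
python3 - <<'E'
from m import *
st=status.observe(); p,d=read_camera('wrist'); save('wrist9.png',p); print(st['tool_pos'],st['contact_force'])
E
```

```text
time: 11.7
tool_pos: [0.6061, 0.3067, 0.0862]
tool_rot: [-1.574, -0.001, -1.409]
contact_force: [0.4, 0.1, 0.0]
opening: 0.0639
[0.60613346 0.30668961 0.08624439] [0.39147505 0.14993108 0.00493594]
```

View pics/wrist9.png

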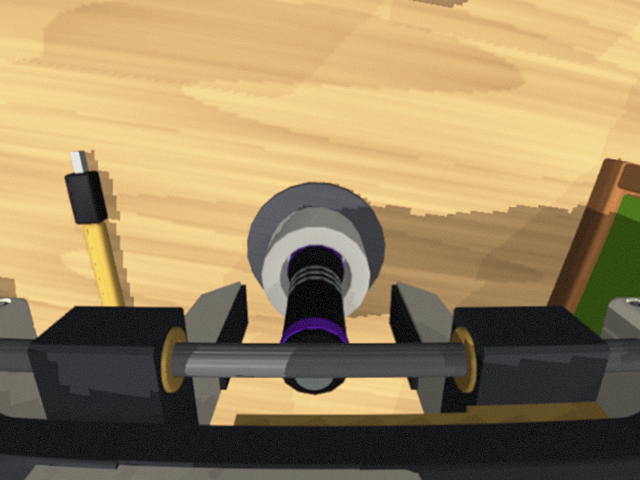

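```bash
python3 -m creep '[{"dx":0,"dy":0,"dz":0,"rx":0,"ry":0,"rz":0,"gripper":0.3},{"dx":0,"dy":0,"dz":0,"rx":0,"ry":0,"rz":0,"gripper":0.2},{"dx":0,"dy":0,"dz":0,"rx":0,"ry":0,"rz":0,"gripper":0.15},{"dx":0,"dy":0,"dz":0,"rx":0,"ry":0,"rz":0,"gripper":0.1},{"dx":0,"dy":0,"dz":0,"rx":0,"ry":0,"rz":0,"gripper":0.1},{"dx":0,"dy":0,"dz":0,"rx":0,"ry":0,"rz":0,"gripper":0.1}]' 25
python3 -m creep '[{"dx":0,"dy":-0.01,"dz":0,"rx":0,"ry":0,"rz":0,"gripper":0.1},{"dx":0,"dy":-0.03,"dz":0,"rx":0,"ry":0,"rz":0,"gripper":0.1},{"dx":0,"dy":-0.06,"dz":0,"rx":0,"ry":0,"rz":0,"gripper":0.1},{"dx":0,"dy":-0.1,"dz":0,"rx":0,"ry":0,"rz":0,"gripper":0.1},{"dx":0,"dy":-0.14,"dz":0,"rx":0,"ry":0,"rz":0,"gripper":0.1},{"dx":0,"dy":-0.18,"dz":0,"rx":0,"ry":0,"rz":0,"gripper":0.1},{"dx":0,"dy":-0.2,"dz":0,"rx":0,"ry":0,"rz":0,"gripper":0.1},{"dx":0,"dy":-0.2,"dz":0,"rx":0,"ry":0,"rz":0,"gripper":0.1}]'
python3 - <<'E'
from m import *
for n in ['wrist','scene','side']:
    p,d=read_camera(n); save(n+'10.png',p if n=='wrist' else cv2.resize(p[50:300,300:560] if n=='scene' else p[130:380,80:340],None,fx=2.4,fy=2.4))
E
```

```text
time: 12.5
tool_pos: [0.6067, 0.3086, 0.0878]
tool_rot: [-1.571, -0.0, -1.406]
contact_force: [-0.5, -0.1, 1.2]
opening: 0.0245
time: 13.5
tool_pos: [0.6072, 0.3087, 0.29]
tool_rot: [-1.567, 0.001, -1.406]
contact_force: [0.4, -0.2, -0.6]
opening: 0.0247
```

View pics/wrist10.png

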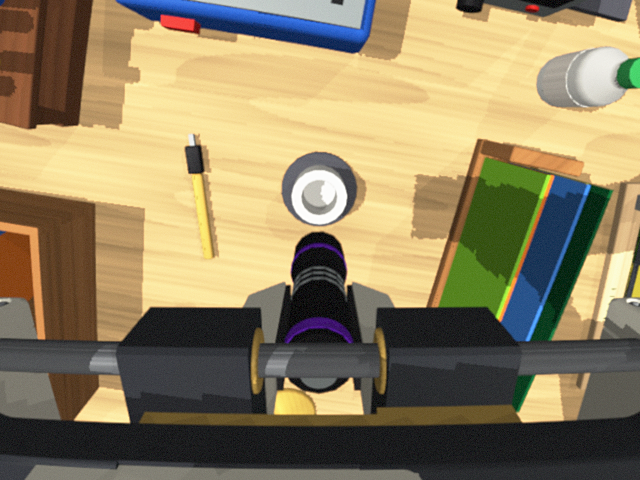

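View pics/scene10.png

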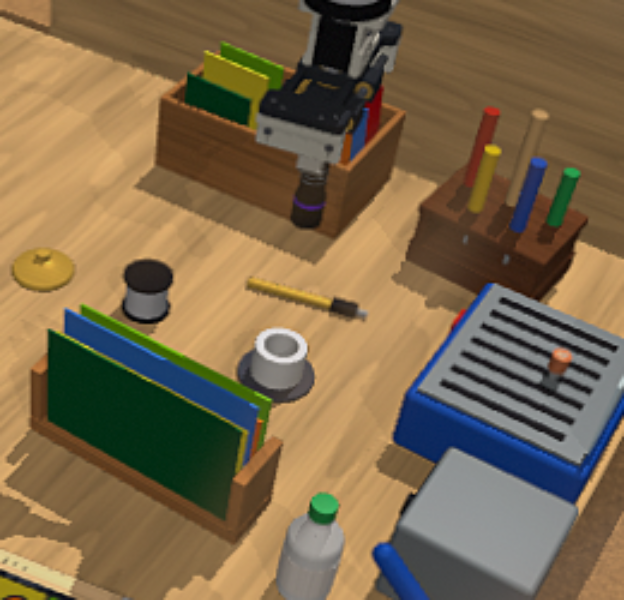

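View pics/side10.png

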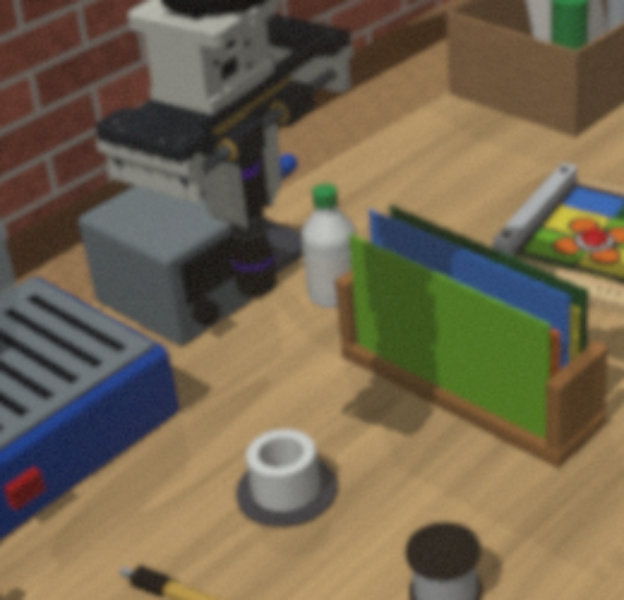

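```bash
python3 -m creep '[{"dx":0.02,"dy":0,"dz":-0.004,"rx":0,"ry":0,"rz":0,"gripper":0.1},{"dx":0.06,"dy":0,"dz":-0.012,"rx":0,"ry":0,"rz":0,"gripper":0.1},{"dx":0.11,"dy":0,"dz":-0.021,"rx":0,"ry":0,"rz":0,"gripper":0.1},{"dx":0.16,"dy":0,"dz":-0.031,"rx":0,"ry":0,"rz":0,"gripper":0.1},{"dx":0.21,"dy":0,"dz":-0.041,"rx":0,"ry":0,"rz":0,"gripper":0.1},{"dx":0.26,"dy":0,"dz":-0.051,"rx":0,"ry":0,"rz":0,"gripper":0.1},{"dx":0.31,"dy":0,"dz":-0.06,"rx":0,"ry":0,"rz":0,"gripper":0.1},{"dx":0.35,"dy":0,"dz":-0.068,"rx":0,"ry":0,"rz":0,"gripper":0.1},{"dx":0.39,"dy":0,"dz":-0.076,"rx":0,"ry":0,"rz":0,"gripper":0.1},{"dx":0.415,"dy":0,"dz":-0.081,"rx":0,"ry":0,"rz":0,"gripper":0.1},{"dx":0.428,"dy":0,"dz":-0.083,"rx":0,"ry":0,"rz":0,"gripper":0.1},{"dx":0.431,"dy":0,"dz":-0.084,"rx":0,"ry":0,"rz":0,"gripper":0.1},{"dx":0.431,"dy":0,"dz":-0.084,"rx":0,"ry":0,"rz":0,"gripper":0.1}]'
python3 - <<'E'
from m import *
for n in ['wrist','scene','side']:
    st=status.observe(); p,d=read_camera(n); pickle.dump((st,p,d),open('/tmp/%s11.pkl'%n,'wb')); save(n+'11.png',p if n=='wrist' else cv2.resize(p[150:400,200:400] if n=='scene' else p[80:280,260:460],None,fx=2.4 if n=='scene' else 3,fy=2.4 if n=='scene' else 3))
E
```

```text
time: 15.28
tool_pos: [0.5945, -0.1296, 0.2874]
tool_rot: [-1.571, 0.001, -1.405]
contact_force: [-0.1, 0.0, -0.7]
opening: 0.0246
```

View pics/wrist11.png

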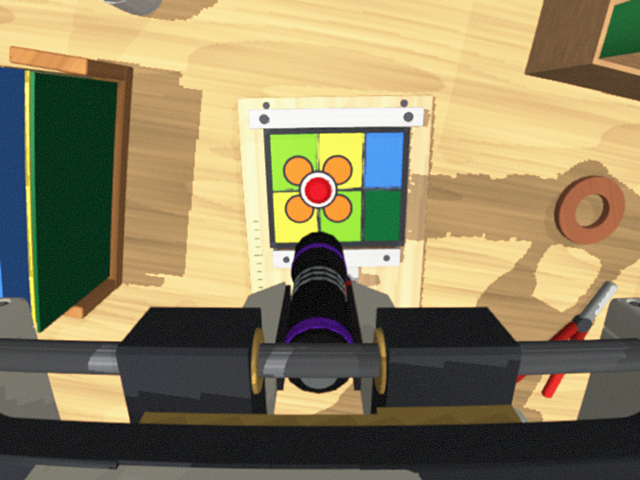

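View pics/scene11.png

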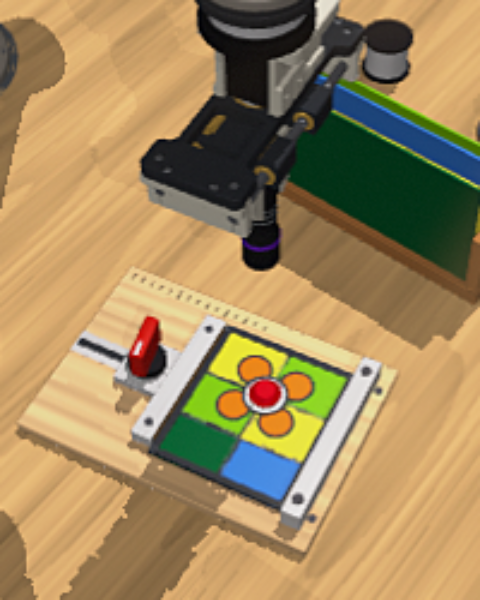

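View pics/side11.png

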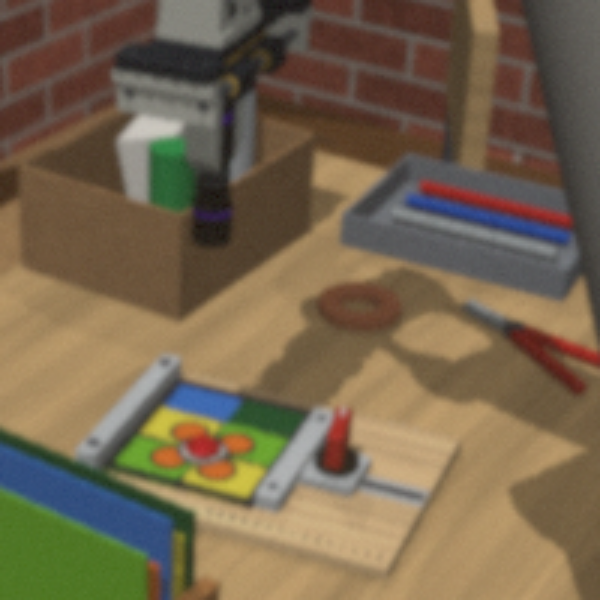

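Run:
```python
from m import *
st,p,d=pickle.load(open('/tmp/wrist11.pkl','rb')); meas(st,p,d)
R=Ro.from_euler('xyz',st['tool_rot']).as_matrix(); t=np.array(st['tool_pos'])
a=np.linspace(0,2*np.pi,73)
def circ(h,r): # h above lens along torch
    return np.array([t+R@np.array([r*np.cos(x),.0798-h,r*np.sin(x)]) for x in a])
q=p.copy()
for h,r,c in [(0,.015,(0,255,0)),(.03,.015,(0,255,0)),(.112,.0125,(255,255,0))]:
    u=project('wrist',circ(h,r),st); print(h,u.min(0).round(1),u.max(0).round(1),u.mean(0).round(1))
    cv2.polylines(q,[np.round(u).astype(int)],True,c,1)
save('w11o.png',cv2.resize(q[170:420,220:420],None,fx=2.4,fy=2.4,interpolation=cv2.INTER_NEAREST))
```

```text
red [305 178  26  25 519] [317.6 189.9] depth mean [ 0.5966 -0.1289  0.0272] zmax 0.0295
   plane 0.027 [ 0.5963 -0.129 ] [array([ 596.2, -128.9]), array([25.3, 26.1]), np.float64(9.5)]
   plane 0.064 [ 0.6037 -0.1279] [array([ 603.5, -127.8]), array([23. , 23.7]), np.float64(9.5)]
red [551 322  36  19 358] [569.4 333.1] depth mean [ 0.4667 -0.4712  0.0119] zmax 0.0142
   plane 0.027 [ 0.4746 -0.4593] [array([ 477.3, -458.6]), array([25. , 43.1]), np.float64(8.1)]
   plane 0.064 [ 0.4931 -0.4278] [array([ 495.6, -427.2]), array([22.7, 39.1]), np.float64(8.1)]
red [542 374  22  24 275] [551.7 384.7] depth mean [ 0.3878 -0.4778  0.0123] zmax 0.0142
   plane 0.027 [ 0.3985 -0.4653] [array([ 398.2, -464.8]), array([16.5, 37.9]), np.float64(84.0)]
   plane 0.064 [ 0.424  -0.4333] [array([ 423.8, -432.8]), array([15. , 34.4]), np.float64(84.0)]
0 [292.4 228.5] [342.1 275.2] [317.6 252. ]
0.03 [288.8 245.3] [345.4 297.5] [317.5 271.7]
0.112 [278.7 336.8] [353.7 399.3] [316.7 368.6]
```

View pics/w11o.png

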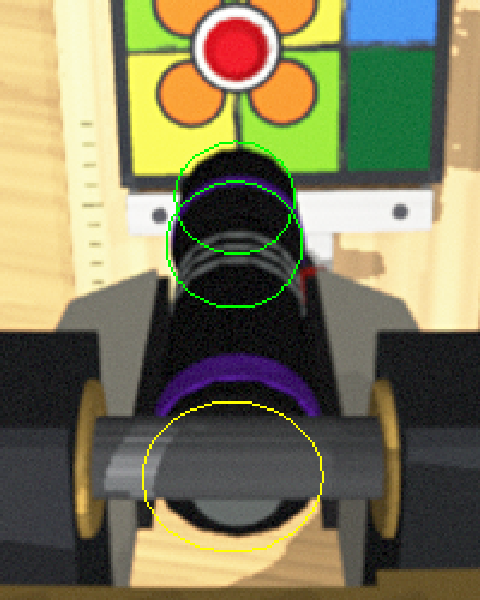

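```bash
python3 -m creep '[{"dx":0,"dy":0.03,"dz":0.001,"rx":0,"ry":0,"rz":0,"gripper":0.1},{"dx":0,"dy":0.07,"dz":0.002,"rx":0,"ry":0,"rz":0,"gripper":0.1},{"dx":0,"dy":0.105,"dz":0.002,"rx":0,"ry":0,"rz":0,"gripper":0.1},{"dx":0,"dy":0.125,"dz":0.002,"rx":0,"ry":0,"rz":0,"gripper":0.1},{"dx":0,"dy":0.14,"dz":0.002,"rx":0,"ry":0,"rz":0,"gripper":0.1},{"dx":0,"dy":0.147,"dz":0.002,"rx":0,"ry":0,"rz":0,"gripper":0.1},{"dx":0,"dy":0.147,"dz":0.002,"rx":0,"ry":0,"rz":0,"gripper":0.1},{"dx":0,"dy":0.147,"dz":0.002,"rx":0,"ry":0,"rz":0,"gripper":0.1}]'
python3 - <<'E'
from m import *
for n in ['wrist','scene','side']:
    st=status.observe(); p,d=read_camera(n); pickle.dump((st,p,d),open('/tmp/%s12.pkl'%n,'wb'))
    b=dict(wrist=(180,230,400,430),scene=(225,240,385,380),side=(270,150,420,270))[n]
    save(n+'12.png',cv2.resize(p[b[1]:b[3],b[0]:b[2]],None,fx=4 if n!='wrist' else 3,fy=4 if n!='wrist' else 3,interpolation=cv2.INTER_CUBIC))
E
```

```text
time: 16.42
tool_pos: [0.597, -0.1302, 0.1417]
tool_rot: [-1.569, -0.001, -1.406]
contact_force: [0.9, 0.1, -1.7]
opening: 0.0249
```

View pics/wrist12.png

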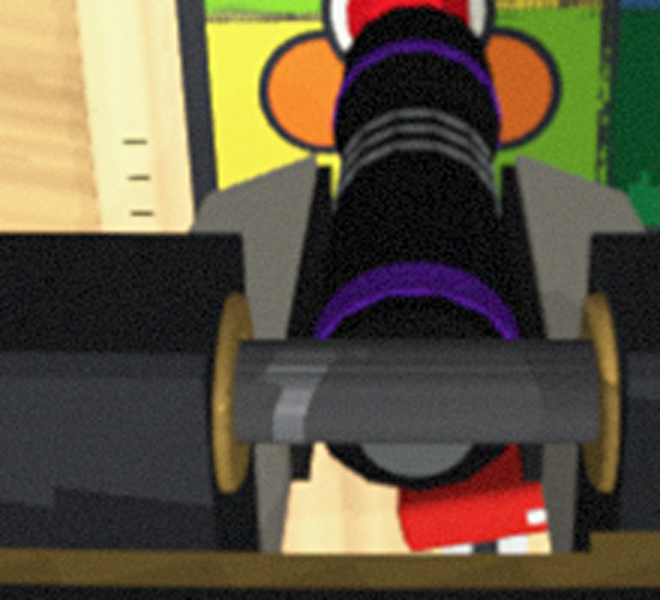

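View pics/scene12.png

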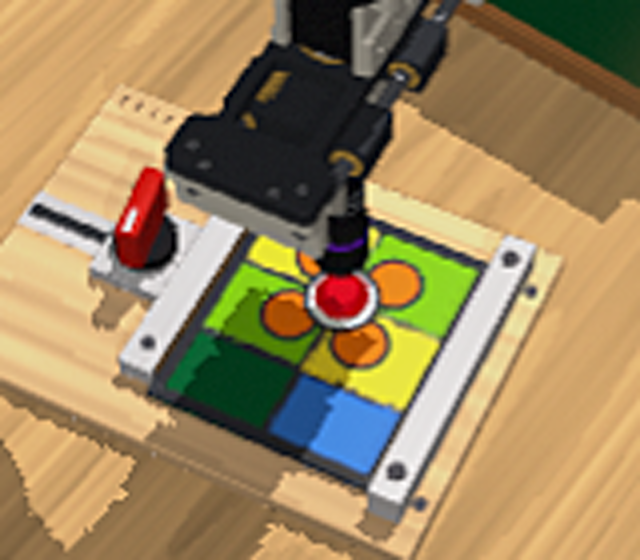

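View pics/side12.png

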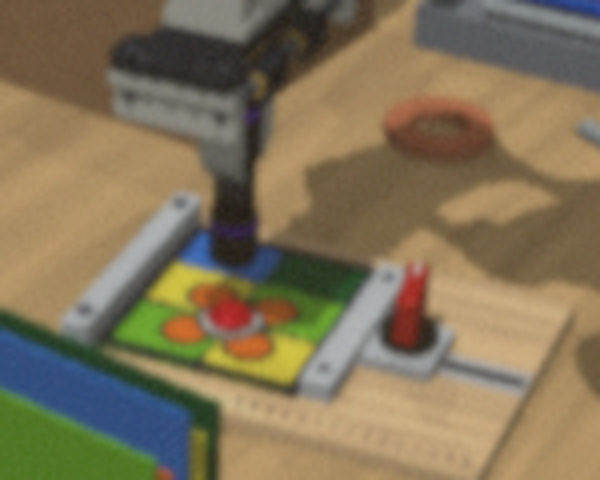

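Run:
```python
from m import *
lens=.1417-.0798
for n,box in [('scene',(305,285,318,325)),('side',(318,220,338,236)),('wrist',(285,225,345,260))]:
    st,p,d=pickle.load(open('/tmp/%s12.pkl'%n,'rb')); s=st if n=='wrist' else None
    m=mask(p,172,6,150,60); x0,y0,x1,y1=box
    mm=np.zeros_like(m); mm[y0-5:y1+5,x0-8:x1+8]=m[y0-5:y1+5,x0-8:x1+8]
    v,u=np.where(mm); print(n,'red n',len(u),u.min(),u.max(),v.min(),v.max(),'c',u.mean().round(2),v.mean().round(2))
    J=onplane(n,[(u.mean(),v.mean())],.024,s)[0]; print('  jewel',J.round(4))
    J=J if n!='wrist' else np.array([.596,-.1293,0])
    g=cv2.cvtColor(p,cv2.COLOR_RGB2HSV)
    dark=(g[...,2]<75)
    e=project(n,[[J[0],J[1],z] for z in (lens,lens+.01,lens+.02,lens+.03,lens+.05)],s); print('  expected axis over jewel',e.round(1).tolist())
    for uu,vv in e:
        r=int(round(vv)); row=dark[r]; c=int(round(uu))
        lo=c; hi=c
        while row[lo-1]: lo-=1
        while row[hi+1]: hi+=1
        print('   row',r,'dark',lo,hi,(lo+hi)/2,'exp',uu.round(1))
    col=dark[:,int(e[0][0])]; r=int(e[0][1])
    print('   col dark around',[ (i,int(col[i])) for i in range(r-14,r+16)] if n!='wrist' else '')
```

```text
scene red n 116 299 316 303 327 c 309.86 313.57
  jewel [ 0.5985 -0.1314  0.024 ]
  expected axis over jewel [[309.7, 303.2], [309.7, 300.4], [309.6, 297.5], [309.6, 294.6], [309.5, 288.6]]
   row 303 dark 306 316 311.0 exp 309.7
   row 300 dark 307 313 310.0 exp 309.7
   row 298 dark 307 316 311.5 exp 309.6
   row 295 dark 307 317 312.0 exp 309.6
   row 289 dark 310 315 312.5 exp 309.5
   col dark around [(289, 0), (290, 0), (291, 0), (292, 0), (293, 0), (294, 1), (295, 1), (296, 1), (297, 1), (298, 1), (299, 1), (300, 1), (301, 1), (302, 0), (303, 1), (304, 1), (305, 1), (306, 1), (307, 1), (308, 1), (309, 0), (310, 0), (311, 0), (312, 0), (313, 0), (314, 0), (315, 0), (316, 0), (317, 0), (318, 0)]
side red n 54 323 332 225 231 c 327.26 227.94
  jewel [ 0.5958 -0.1251  0.024 ]
  expected axis over jewel [[327.7, 214.7], [327.8, 211.1], [327.9, 207.5], [328.0, 203.9], [328.2, 196.6]]
   row 215 dark 325 332 328.5 exp 327.7
   row 211 dark 323 338 330.5 exp 327.8
   row 208 dark 323 333 328.0 exp 327.9
   row 204 dark 323 333 328.0 exp 328.0
   row 197 dark 324 332 328.0 exp 328.2
   col dark around [(200, 1), (201, 1), (202, 1), (203, 1), (204, 1), (205, 1), (206, 1), (207, 1), (208, 1), (209, 1), (210, 1), (211, 1), (212, 1), (213, 1), (214, 1), (215, 1), (216, 1), (217, 0), (218, 0), (219, 0), (220, 0), (221, 0), (222, 0), (223, 0), (224, 0), (225, 0), (226, 0), (227, 0), (228, 0), (229, 0)]
wrist red n 561 291 346 220 264 c 314.49 228.23
  jewel [ 0.6005 -0.1277  0.024 ]
  expected axis over jewel [[315.3, 253.9], [315.2, 259.9], [315.1, 266.5], [314.9, 273.7], [314.6, 290.2]]
   row 254 dark 299 337 318.0 exp 315.3
   row 260 dark 295 342 318.5 exp 315.2
   row 266 dark 292 344 318.0 exp 315.1
   row 274 dark 310 327 318.5 exp 314.9
   row 290 dark 296 341 318.5 exp 314.6
   col dark around
```

Run:
```python
from m import *
st,p,d=pickle.load(open('/tmp/wrist12.pkl','rb'))
save('w12full.png',cv2.resize(p[150:290,230:410],None,fx=4,fy=4,interpolation=cv2.INTER_CUBIC))
```

```text
(no output)
```

View pics/w12full.png

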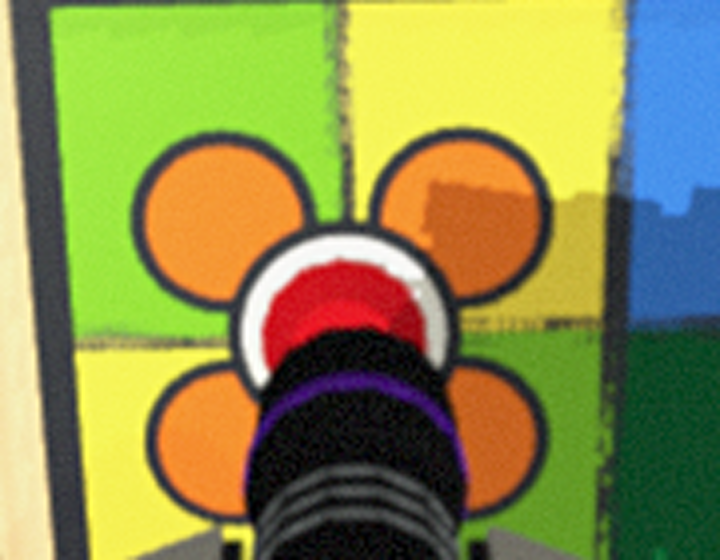

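Run:
```python
from m import *
st,p,d=pickle.load(open('/tmp/wrist12.pkl','rb'))
L=onplane('wrist',[(318.7,231.8)],.0619,st)[0]
R=Ro.from_euler('xyz',st['tool_rot']).as_matrix(); z=R[:,2]; x=R[:,0]
print('lens centre',(L-.015*z).round(4),'TCP',st['tool_pos'])
f=lambda a,b:(230+a/4,150+b/4)
# four petals + ring
ring=[f(232,325),f(458,325),f(345,223),f(262,250),f(425,248)]
Q=onplane('wrist',ring,.018,st)[:,:2]; s=np.linalg.lstsq(np.c_[2*Q,np.ones(5)],(Q**2).sum(1),rcond=None)[0]; print('seat',s[:2],np.sqrt(s[2]+s[:2]@s[:2]))
red=[f(262,335),f(427,335),f(345,259),f(290,285),f(400,287)]
for zz in(.018,.021):
    Q=onplane('wrist',red,zz,st)[:,:2]; s=np.linalg.lstsq(np.c_[2*Q,np.ones(5)],(Q**2).sum(1),rcond=None)[0]; print('jewel',s[:2],np.sqrt(s[2]+s[:2]@s[:2]))
e=np.r_[s[:2],0]-(L-.015*z); print('move tool dx,dz',(e@x).round(4),(e@z).round(4))
```

```text
lens centre [ 0.5953 -0.1315  0.0619] TCP [ 0.59704691 -0.13024679  0.1416629 ]
seat [ 0.59575799 -0.12968286] 0.020180209477215532
jewel [ 0.5937054  -0.12992523] 0.014551350170093855
jewel [ 0.59465933 -0.12978443] 0.014387119631985941
move tool dx,dz -0.0019 -0.0004
```

```bash
python3 -m creep '[{"dx":-0.0017,"dy":0,"dz":0,"rx":0,"ry":0,"rz":0,"gripper":0.1},{"dx":-0.0017,"dy":0.006,"dz":0,"rx":0,"ry":0,"rz":0,"gripper":0.1},{"dx":-0.0017,"dy":0.012,"dz":0,"rx":0,"ry":0,"rz":0,"gripper":0.1},{"dx":-0.0017,"dy":0.017,"dz":0,"rx":0,"ry":0,"rz":0,"gripper":0.1},{"dx":-0.0017,"dy":0.02,"dz":0,"rx":0,"ry":0,"rz":0,"gripper":0.1},{"dx":-0.0017,"dy":0.022,"dz":0,"rx":0,"ry":0,"rz":0,"gripper":0.1},{"dx":-0.0017,"dy":0.022,"dz":0,"rx":0,"ry":0,"rz":0,"gripper":0.1},{"dx":-0.0017,"dy":0.022,"dz":0,"rx":0,"ry":0,"rz":0,"gripper":0.1}]'
python3 - <<'E'
from m import *
for n in ['wrist','scene','side']:
    st=status.observe(); p,d=read_camera(n); pickle.dump((st,p,d),open('/tmp/%s13.pkl'%n,'wb'))
    b=dict(wrist=(230,150,410,290),scene=(260,260,360,350),side=(290,180,370,250))[n]; k=4 if n=='wrist' else 7
    save(n+'13.png',cv2.resize(p[b[1]:b[3],b[0]:b[2]],None,fx=k,fy=k,interpolation=cv2.INTER_CUBIC))
print(status.observe()['tool_pos'],status.observe()['contact_force'])
E
```

```text
time: 17.58
tool_pos: [0.5964, -0.1285, 0.1189]
tool_rot: [-1.57, -0.0, -1.406]
contact_force: [-0.5, -0.2, -1.2]
opening: 0.0247
[ 0.59636807 -0.12844492  0.11888341] [ 0.28154072 -0.39502433 -0.7980825 ]
```

View pics/wrist13.png

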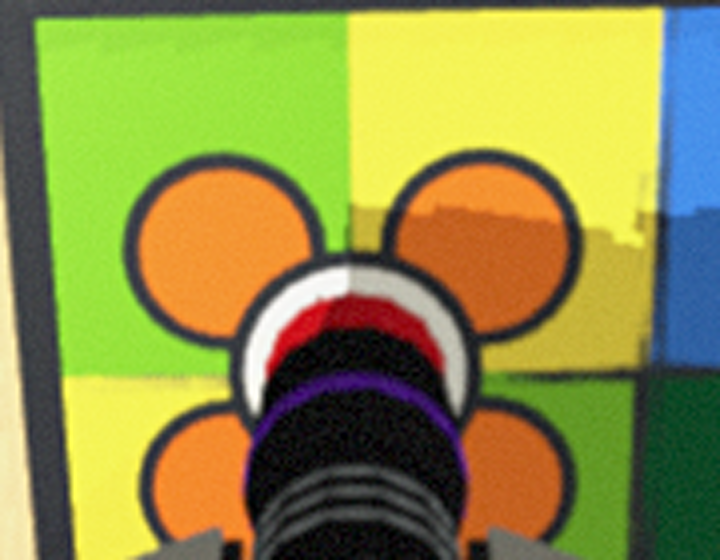

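View pics/scene13.png

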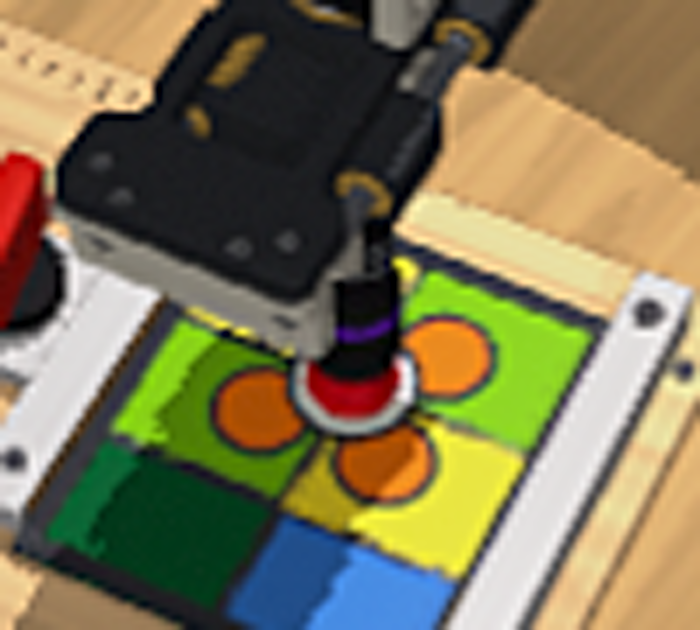

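View pics/side13.png

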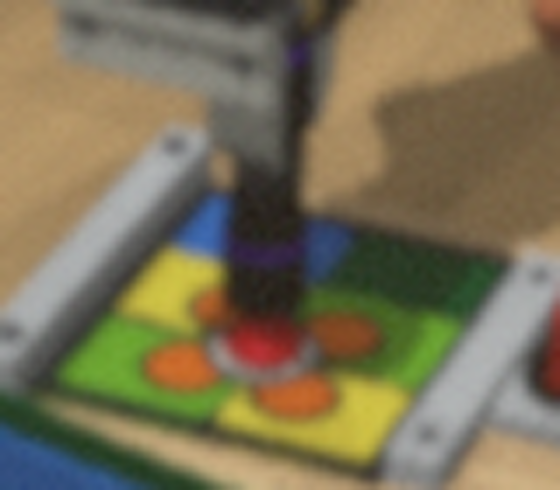

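Run:
```python
from m import *
st,p,d=pickle.load(open('/tmp/wrist13.pkl','rb'))
R=Ro.from_euler('xyz',st['tool_rot']).as_matrix(); z=R[:,2]; x=R[:,0]
f=lambda a,b:(230+a/4,150+b/4)
lz=.1189-.0798
L=onplane('wrist',[f(356,326)],lz,st)[0]; Lc=L-.015*z
print('lens centre',Lc.round(4),'TCP',st['tool_pos'])
def fit(pts,zz):
    Q=onplane('wrist',pts,zz,st)[:,:2]; s=np.linalg.lstsq(np.c_[2*Q,np.ones(len(Q))],(Q**2).sum(1),rcond=None)[0]; e=np.r_[s[:2],0]-Lc; print(s[:2].round(4),np.sqrt(s[2]+s[:2]@s[:2]).round(4),'move dx dz',(e@x).round(4),(e@z).round(4)); return s[:2]
fit([f(231,370),f(480,370),f(356,252),f(270,286),f(442,286)],.018)
fit([f(267,375),f(444,370),f(356,295),f(290,325),f(418,318)],.020)
# petals mid: centres
P=onplane('wrist',[f(224,249),f(484,246)],.018,st);print(P.round(4))
s,pp,dd=pickle.load(open('/tmp/scene13.pkl','rb'))
for n,(X,Y,x0,y0) in dict(scene=((361,365,353),(378,340,390),260,260)).items():
    print([onplane('scene',[(x0+a/7,y0+b/7)],h)[0].round(4) for a,b,h in zip((353,365,362),(383,372,365),(.018,lz,lz))])
    print('lens expected px crop', ((project('scene',[[Lc[0],Lc[1],lz],[.596,-.129,.018],[.596,-.129,lz],[.596,-.129,lz+.03]])-[x0,y0])*7).round(0).tolist())
print('side', ((project('side',[[Lc[0],Lc[1],lz],[.596,-.129,.018],[.596,-.129,lz],[.596,-.129,lz+.03]])-[290,180])*7).round(0).tolist())
```

```text
lens centre [ 0.5947 -0.1298  0.0391] TCP [ 0.59638803 -0.12847261  0.11888612]
[ 0.5951 -0.1297] 0.0204 move dx dz -0.0 0.0003
[ 0.5945 -0.1299] 0.0144 move dx dz 0.0001 -0.0003
[[ 0.6123 -0.1056  0.018 ]
 [ 0.6196 -0.1464  0.018 ]]
[array([ 0.5987, -0.1298,  0.018 ]), array([ 0.6078, -0.1357,  0.0391]), array([ 0.6056, -0.1343,  0.0391])]
lens expected px crop [[342.0, 337.0], [347.0, 377.0], [347.0, 337.0], [346.0, 279.0]]
side [[272.0, 294.0], [266.0, 345.0], [268.0, 294.0], [270.0, 220.0]]
```

Run:
```python
from m import *
s,p,d=pickle.load(open('/tmp/scene13.pkl','rb'))
print(p[300:320,298:322].sum(2)//3)
save('sc13z.png',cv2.resize(p[285:330,285:335],None,fx=12,fy=12,interpolation=cv2.INTER_NEAREST))
```

```text
[[ 21  26  30  35  34  24  13  56  85  54   2  22  22  19   6   7  11   8
    0 109 154 121 123 129]
 [ 20  20  20  24  20  15  24  75  97  59   3   8   8   9  11  11   9   8
    0 103 133 101 120 129]
 [ 57  37  30  24  23  39  62  91  95  60   7   9  14  13  11  13  12   8
    3  66 112 123 129 127]
 [131 106  81  66  78 108 118  99  92  60   8  13  12  13  13  11  15   9
   10  78 128 130 128 130]
 [130 129 133 139 139 124 102 100  91  64   5  12  16  15  13  11  10  10
   26  85 118 132 126 127]
 [115  80  78 111 128 121 110 110  98  84   5  12  10  13   9  15  28  34
   26  76 117 118  82  66]
 [131 119  80  64  98 126 125 118 100  86  17  27  24  22  30  42  65  62
   15  64  87  90 110 128]
 [134 132 125 117 129 130 133 119 102 100  55  65  60  52  68  72  57  25
    0  45  97 131 139 137]
 [134 133 123 121 130 129 133 118  95  82  32  58  57  51  37  26   6   7
    0  73 134 141 135 134]
 [ 74 116 124 138 127 129 135 124  82  44   2   5   7   8   9  11  11   3
    0  64 123 139 135 135]
 [ 34  30  98 134  96 117 131 118  64   2  11   9  13  14  11  10   9   3
   40  74  88 11
[... 220 characters left out ...]
62  45  40 121 145  44  42  31  20  12  11   9   6  14  16  25  29
   46 198 223 101 117 137]
 [ 85  88  74  55 120 126  45  50  51  43  32  29  27  32  33  35  38  39
   62 202 232 117 112 140]
 [ 83  86  70  52 133 149  55  49  54  61  59  54  54  57  59  51  46  39
   76 200 221  82 109 138]
 [ 81  85  72  50 126 159 108  52  54  56  58  60  65  66  59  50  44  46
  143 236 214  79  69  75]
 [ 81  83  78  45  94 165 153  97  55  56  53  55  62  60  58  49  44  89
  140 180 153  65  85  87]
 [ 83  82  86  71  49 114 165 154  98  52  53  57  56  55  51  53  85 138
  166 118  30  27  76 120]
 [ 83  84  85  79  52  49 115 164 150 104  99  92  90  88  90 106 143 168
  129  54  42  73  72  51]]
```

View pics/sc13z.png

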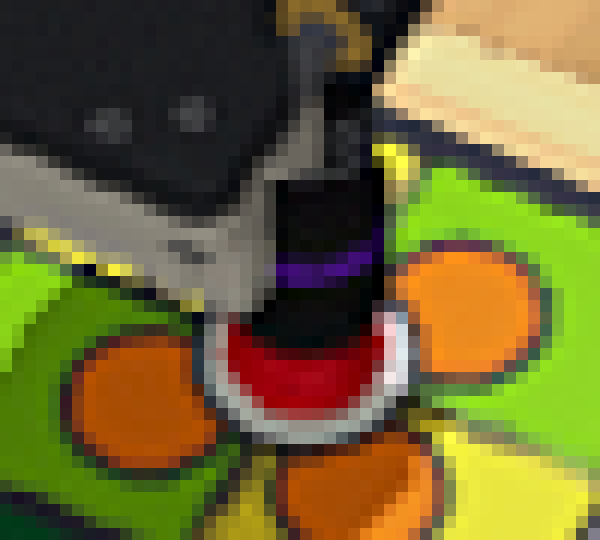

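Run:
```python
from h import *
s=status.observe(); print(s['tool_pos'],abs(s['qvel']).max(),s['opening'],s['time'])
print(robot.hand_in())
```

```text
[ 0.59636807 -0.12844492  0.11888341] 0.0015339318715848957 0.024554871294732213 17.725
the job is handed in; nothing more can be done
None
```

The job is handed in at 17.7 s of the 69 s allowed, with the torch still held over the jewel. `hand_in` reports no verdict, so the figures below are my own checks.

- **Stop and panel:** I slid the stop about 34 mm until the push rose to about 10 N and the picture showed the panel against the fence.
- **Knob:** I turned it clockwise to about 1.39 rad. After I let go, the wrist picture showed the same angle with the stop and panel still in place.
- **Torch:** I lifted it from its stand with 25 N of grip and carried it over the rack. By the gripper height, the lens passed about 5 cm above the glass.
- **Final position:** By the wrist camera the lens is within about 0.5 mm of the jewel's centre. By the gripper height it is about 12 mm above the jewel. The arm was still, and the forces I read during the lift, carry and lowering showed no contact.
- **Jewel:** It still appeared centred on its seat in the last wrist view.

**Disagreements and uncertainties:**
- The scene camera first suggested the torch was 3 mm off to one side. A closer look showed a finger hiding the left side of the head, and the edge that was visible lined up with the jewel.
- The side camera differed from the wrist camera by about 1 mm.
- The wrist view leaves room for a torch tilt of up to about 0.045 rad, inside the 0.12 limit.

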